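# Make up the supper and emergency inserts of a hire camper

### The job

Before this hire camper goes out, fill the two wooden drawer inserts on the worktop from the stock standing behind them. The thick insert with two round wells is the supper kit: stand the tall tin in its large well and the spice jar in its small well. The thin insert with three wells is the emergency kit: lay the roll of tape flat in its large round well, the tealight in its small round well and the matchbox flat in the rectangular well, each fully down on the felt and the right way up, and never knock the tin or the jar over.

Things in the scene. Friction and masses are not known exactly. Their poses are not given: they have to be found in the camera images.
- tall_tin: Tall preserve tin with a pale striped label, an upright cylinder 58 mm in diameter and 72 mm high, about 0.2 kg. Origin: centre of its underside; z is its axis, upward. Goes into the large well of the supper insert.
- spice_jar: Slim round clear spice jar, 44 mm in diameter (body and dark lid alike) and 105 mm high, 0.11 kg; the lid is its top 20 mm and cannot come off. Origin: centre of its underside; z is its axis, upward. Goes into the small well of the supper insert.
- tape_roll: Roll of black tape lying flat, 61 mm in diameter and 19 mm high, 0.05 kg; grip it across the outside (its hole is filled as far as contact goes). Origin: centre of its underside; z upward. Goes into the large round well of the emergency insert.
- tealight: Tealight candle in a thin metal cup, 38 mm in diameter and 15 mm high, 0.02 kg. Origin: centre of its underside; z upward. Goes into the small round well of the emergency insert.
- matches: Matchbox lying flat, 36 mm (its x) by 60 mm (its y) by 13 mm high, 0.02 kg; the inner tray stands 6 mm out of the sleeve at the -y end, so grip across the 36 mm. Origin: centre of its underside; z upward. Goes into the rectangular well of the emergency insert, either way round.
- supper_insert: Thick wooden insert, fixed, 106 mm (x) by 188 mm (y) by 22 mm high, with two round wells 14 mm deep, 3 mm chamfer at the mouth. Origin: centre of its underside, on the worktop; z upward. Large well 74 mm in diameter centred at x 0, y +38 mm; small well 56 mm at x 0, y -42 mm. Well floors (grey felt) at z 8 mm. Turned up to 17 degrees either way; left or right of the emergency insert.
- emergency_insert: Thin wooden insert, fixed, 106 mm (x) by 240 mm (y) by 12 mm high, with three wells 5 mm deep, 3 mm chamfer. Origin: centre of its underside, on the worktop; z upward. Large round well 74 mm wide at x 0, y +62 mm; small round well 50 mm at x 0, y -12 mm; rectangular well 72 mm (along x) by 48 mm (along y) centred at x 0, y -74 mm. Well floors (grey felt) at z 7 mm. 
Mind the look-alikes: they are no part of the job. Leave any purple look-alike of the spice_jar alone.

How it is judged:
By the outcome, as a careful person would: the job done as asked, in the order asked, and still so for the second after the job is handed in, with the robot touching nothing.
It also fails if it takes over 144 s, if anything falls off the work surface, if the arm or the gripper's body presses on something with over 40 N, if the wrist force passes 120 N, or if a joint passes its speed limit or range.

### The arm

A 6-joint arm with a two-finger parallel gripper is mounted at the origin on a cart in front of the work surface, level with it; the furniture and walls round the work are solid. World frame = base frame: x ahead of the robot, y to its left, z up, the work surface at z = 0. Lengths are in mm, angles in rad, forces in N, time in s.
With the tool pointing down it reaches from about 325 to 1000 mm from the base axis. Payload 5.1 kg.
Tool frame: the origin (TCP) lies midway between the tips of the shut fingers; the grasp point (between the pads) lies 19 mm behind it; z points along the fingers, y is the line along which they close (so a half turn about z gives the same grasp; the last joint's range is limited). The gripper opens to 85 mm and grips with 20 to 120 N. Pads are 22 mm wide; open, the fingers measure 114 mm over their backs; the gripper's body (76 mm by 85 mm) begins 54 mm behind the grasp point. The pads swing forward as they close: fully open they stand 13 mm farther back than shut.
Start: joints at [-1.415, 0.124, 1.65, -0, 1.367, -0.083], TCP at [153.717, -631.55, 202.322] pointing down, gripper open.
Joint ranges: [-2.61, 2.61], [-1.02, 2.33], [0.03, 2.71], [-1.35, 4.49], [0.32, 2.68], [-2.91, 2.91]. Speed limits (rad/s): [2.57, 2.57, 3.14, 3.14, 3.14, 3.14].

### API

Orientations are given as a unit quaternion [w, x, y, z].
In Python, from cell import observe, camera, camera_model, hand_in gives the robot as it stands.
- The arm moves only by the tool jog_arm, never from a script. Its argument "increments" is a list of rows, each an object of numbers: "tx", "ty", "tz": the shift along the tool's x, y, z in mm; "wx", "wy", "wz": the turn, a rotation vector about the tool's x, y, z in rad. In form: [{"tx": .., "ty": .., "tz": .., "wx": .., "wy": .., "wz": ..}, ...]. A call has 1 to 12 rows; each row shifts and turns the commanded pose from where the row before left it, along the tool's axes as they then stand; what a row does not reach is not made up. A row lasts 1/12 s, in which the tool goes at most 41.7 mm and 7.16 degrees, less where a joint would pass 70% of its speed; a pose out of reach is approached as far as the arm can. A call with a gripper value outside its range is refused whole. "claw" is the closure, from 0 (fully open) to 1 (shut), set as the call begins (left out, the last holds). The fingers move at their own pace and stop on an object; "force" is the grip in N (left out, the last holds). Time passes only in rows, so rows that do not move let the fingers close. It gives the time, the measured TCP pose, the force, the opening and the grip force at its end, in the units of the state.
- observe(): the state, without advancing time (a new reading comes with each control period).
- camera(name): name is "scene" or "top" or "wrist"; returns the picture (400x640x3 uint8, red, green, blue); there is no depth.
- camera_model(name): a dict with "vertical_fov" (degrees; the focal length in pixels is half the picture's height over the tangent of half this angle, whatever the lens; pixels are square), "cx", "cy" (the principal point, pixels), "position" and "attitude" of the camera in the world. Camera axes: x right, y down, z forward; pixel columns grow to the right and rows downward; lengths in mm; the calibration is good to about 2 mm. A picture is of the moment at which its call begins: read the wrist's pose just before it. camera_model takes no time and is no camera call; for the wrist camera it gives the pose at the moment of the call.
- hand_in(): hands the job in; it is judged then, once.
The state is a dict: "time_s": time; "q": joint angles; "dq": joint speeds; "tau": joint torques, N m; "tool_pos": TCP position; "eef_rot": TCP orientation; "force": force on the tool from outside, world axes, zero at the start; "moment": the same for the moment, N m; "opening": opening from 0.0 (shut) to 1.0 (fully open); "gripper_force": force on a finger pad.
Only numpy, scipy, OpenCV 4.12 (cv2) and the standard library are available. Lean on these libraries where they do the work, as an engineer would, in place of code of your own. Each camera call takes 0.05 s, during which the arm holds its last target. There are 200 camera calls.

## Working session

There is one attempt and no reset: what is moved stays moved. The work goes in short steps, Python scripts to look and compute and a tool call to move; the robot and the scene stay as the last step left them, time stands still between calls to the robot, and variables do not carry over. Pictures are saved under pics/ and viewed, at most 14 in all, crops included, and the job is handed in when it is done.

Besides the shell and the picture viewer there is one more tool, called after "Emit:" by a JSON object that holds its "name" and its "arguments", one argument or row to a line. jog_arm: Moves the arm, as the interface text tells. Its arguments: {"type":"object","properties":{"increments":{"type":"array"},"claw":{"type":"number"},"force":{"type":"number"}},"required":["increments"]}

```bash
ls; mkdir -p pics; cat > h.py <<'E'
import numpy as np, cv2
from cell import observe, camera, camera_model, hand_in
def R(q):
    from scipy.spatial.transform import Rotation as r
    q=np.array(q,float)
    return q if q.ndim==2 else r.from_quat(np.r_[q[1:],q[0]]).as_matrix()
def ray(m,uv,h=400):
    f=h/2/np.tan(np.radians(m['vertical_fov'])/2)
    uv=np.atleast_2d(uv).astype(float)
    d=np.c_[(uv[:,0]-m['cx'])/f,(uv[:,1]-m['cy'])/f,np.ones(len(uv))]@R(m['attitude']).T
    return np.array(m['position'],float),d
def plane(m,uv,z):
    o,d=ray(m,uv); return o+d*((z-o[2])/d[:,2])[:,None]
def proj(m,P):
    f=200/np.tan(np.radians(m['vertical_fov'])/2)
    c=(np.atleast_2d(P)-np.array(m['position']))@R(m['attitude'])
    return np.c_[f*c[:,0]/c[:,2]+m['cx'],f*c[:,1]/c[:,2]+m['cy']]
def tri(m1,u1,m2,u2):
    o1,d1=ray(m1,u1);o2,d2=ray(m2,u2);d1=d1[0];d2=d2[0]
    A=np.c_[d1,-d2];t=np.linalg.lstsq(A,o2-o1,rcond=None)[0]
    a=o1+t[0]*d1;b=o2+t[1]*d2
    return (a+b)/2,np.linalg.norm(a-b)
def snap(n,f):
    m=camera_model(n);i=camera(n);cv2.imwrite('pics/'+f,i[...,::-1]);return m,i
E
python3 - <<'E'
from h import *
for n in('scene','top','wrist'):
    m,i=snap(n,n+'0.png');print(n,m)
a=[cv2.imread(f'pics/{n}0.png') for n in('scene','top')]
print(observe())
E
```

```text
pics
scene {'vertical_fov': 49.19347853767714, 'cx': 314.4501537693392, 'cy': 193.78084995959554, 'position': array([-36.83787292, 452.70615366, 900.71821586]), 'attitude': array([ 0.14318782, -0.39086616,  0.8571009 , -0.30347806])}
top {'vertical_fov': 51.4749584422336, 'cx': 318.74847737249786, 'cy': 195.2456026918308, 'position': array([385.49968388,  19.65298166, 868.94953601]), 'attitude': array([-0.05394981,  0.70924845, -0.70066347,  0.05591738])}
wrist {'vertical_fov': 71.27492369916787, 'cx': 321.1622952753903, 'cy': 197.8710135322147, 'position': array([ 222.04097252, -614.67164896,  373.37985364]), 'attitude': array([ 0.10848978,  0.77907252, -0.61134038, -0.08682691])}
{'time_s': 0.15, 'q': array([-1.41459739e+00,  1.24389188e-01,  1.65136243e+00, -9.06947957e-06,
        1.36750002e+00, -8.26346214e-02]), 'dq': array([ 0.00048334, -0.0006244 , -0.00423458,  0.00045711, -0.00039798,
       -0.00064567]), 'tau': array([ 1.40840792e-03, -4.24225903e+01, -3.66013026e+01,  2.22706529e-05,
        4.66079960e-03, -1.52177518e-05]), 'tool_pos': array([ 153.63580422, -631.04419863,  201.3122528 ]), 'eef_rot': array([-8.28768544e-04,  9.92877835e-01,  1.19134030e-01, -3.49412462e-05]), 'force': array([ 0.14536661,  0.05499976, -0.28460818]), 'moment': array([-0.04810786,  0.00299501,  0.01045654]), 'gripper_force': 0.0, 'opening': 1.0034166138212566}
```

View pics/top0.png

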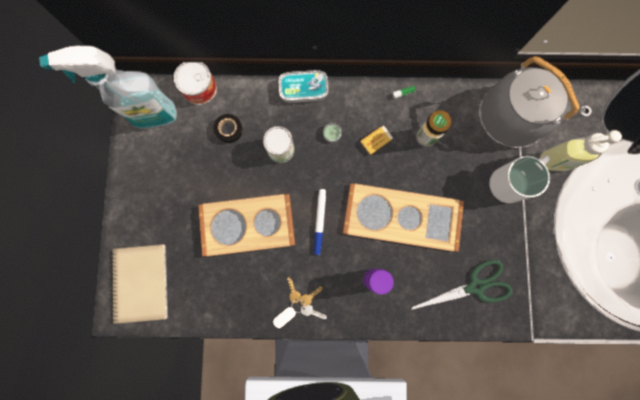

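View pics/scene0.png

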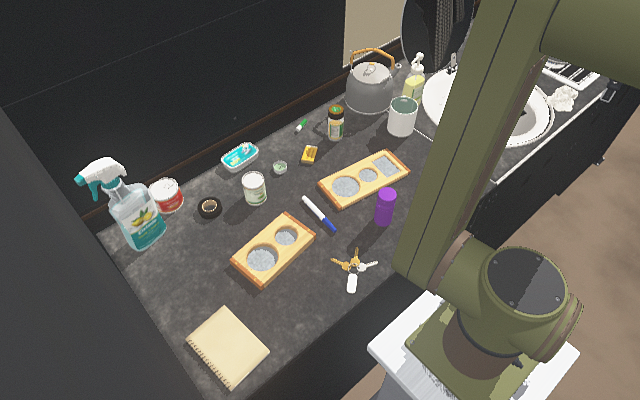

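The top view shows these things:
- **Tin:** (279,144)
- **Spice jar:** (433,127)
- **Tape:** (228,127)
- **Tealight:** (332,132)
- **Matchbox:** (376,140)
- **Supper insert:** about (246,224), on the left
- **Emergency insert:** about (403,217)

Possible mistakes:
- **Tin:** the red-label tin at (196,82), the mug at (519,180) or the sardine tin at (303,86).
- **Jar:** the purple tumbler at (380,281) or the soap bottle at (575,152).
- **Matches:** the green eraser or stick at (403,92).

By the description I choose the pale tin, the green/brown-lid jar, the black ring, the small cup and the yellow box. I'll check them in one close crop.

```bash
python3 - <<'E'
from h import *
t=cv2.imread('pics/top0.png');s=cv2.imread('pics/scene0.png')
a=cv2.resize(t[105:170,205:465],(800,200),interpolation=cv2.INTER_CUBIC)
b=cv2.resize(s[90:220,185:365],(554,400),interpolation=cv2.INTER_CUBIC)
o=np.zeros((600,800,3),np.uint8);o[:200]=a;o[200:,:554]=b
cv2.imwrite('pics/crop0.png',o)
m=camera_model('top')
for n,u,z in[('tin',(279,136),72),('jar',(438,121),105),('tape',(228,127),19),('tea',(332,132),15),('mat',(376,140),13),('sW1',(228,227),22),('sW2',(266,222),22),('eL',(374,212),12),('eS',(409,217),12),('eR',(439,223),12),('purp',(380,281),100)]:
    print(n,plane(m,u,z).round())
E
```

```text
tin [[629.  99.  72.]]
jar [[ 652. -209.  105.]]
tape [[663. 213.  19.]]
tea [[656.  -9.  15.]]
mat [[ 641. -103.   13.]]
sW1 [[450. 202.  22.]]
sW2 [[462. 125.  22.]]
eL [[486. -97.  12.]]
eS [[ 477. -170.   12.]]
eR [[ 465. -232.   12.]]
purp [[350. -95. 100.]]
```

View pics/crop0.png

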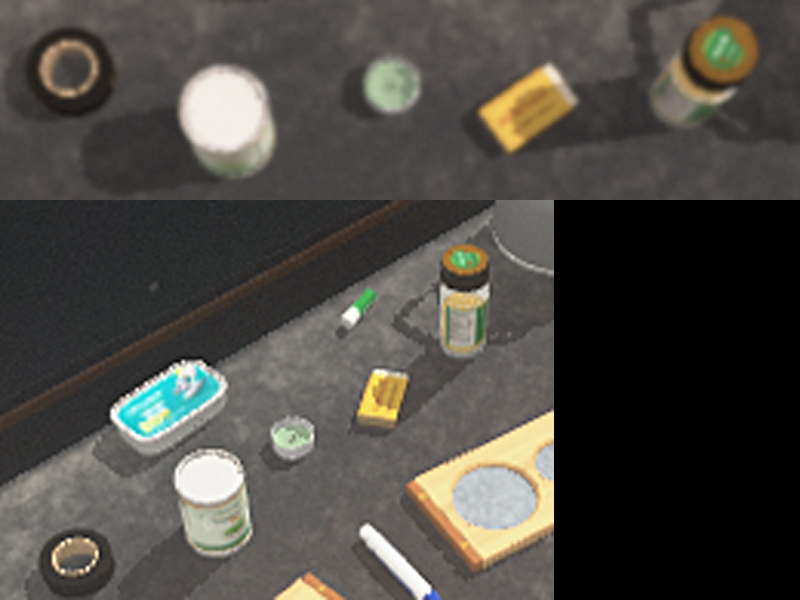

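The crop confirms the choices: the tin is white with a pale label, and the jar has a brown lid with a green top. Next I'll bring the wrist camera over the work.

Emit:
{"name": "jog_arm", "arguments": {
  "increments": [
    {"wz": 0.12,"tz": -40},
    {"wz": 0.12,"tz": -40},
    {"tx": 18,"ty": -36},
    {"tx": 18,"ty": -36},
    {"tx": 18,"ty": -36},
    {"tx": 18,"ty": -36},
    {"tx": 18,"ty": -36},
    {"tx": 18,"ty": -36},
    {"tx": 18,"ty": -36},
    {"tx": 18,"ty": -36},
    {"tx": 18,"ty": -36},
    {"tx": 18,"ty": -36}
  ],
  "claw": 0,
  "force": 30
}}

```text
invalid input
```

Emit:
{"name": "jog_arm", "arguments": {
  "increments": [
    {"tx": 10,"ty": -30},
    {"tx": 10,"ty": -30},
    {"tx": 10,"ty": -30},
    {"tx": 10,"ty": -30},
    {"tx": 10,"ty": -30},
    {"tx": 10,"ty": -30},
    {"tx": 10,"ty": -30},
    {"tx": 10,"ty": -30},
    {},
    {},
    {}
  ]
}}

```text
invalid input
```

```bash
python3 - <<'E'
from h import *
o=observe();print(o['time_s'],o['tool_pos'],o['eef_rot'],o['q'])
m,i=snap('wrist','w1.png');print(m['position'],R(m['attitude'])@[0,0,1])
import pickle;pickle.dump((m,i),open('w1.pkl','wb'))
E
```

```text
0.15 [ 153.63580422 -631.04419863  201.3122528 ] [-8.28768544e-04  9.92877835e-01  1.19134030e-01 -3.49412462e-05] [-1.41459739e+00  1.24389188e-01  1.65136243e+00 -9.06947957e-06
  1.36750002e+00 -8.26346214e-02]
[ 222.04742952 -614.71254345  373.5374387 ] [-0.26789769 -0.06313039 -0.96137682]
```

View pics/w1.png

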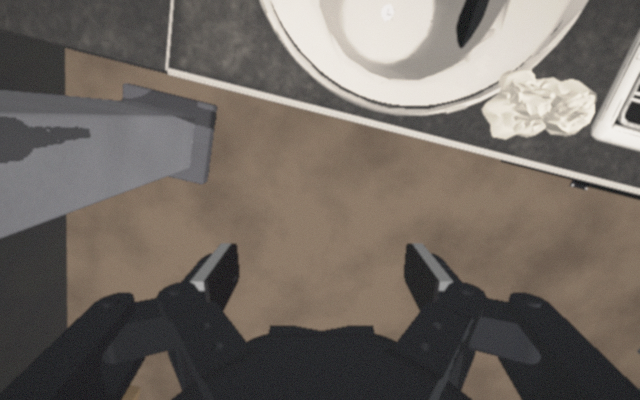

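The moves were refused, probably because each row needs all six keys. The picture shows only the start view.

Emit:
{"name": "jog_arm", "arguments": {
  "increments": [
    {"tx": 0,"ty": 0,"tz": -40,"wx": 0,"wy": 0,"wz": 0.12},
    {"tx": 0,"ty": 0,"tz": -40,"wx": 0,"wy": 0,"wz": 0.12},
    {"tx": 18,"ty": -36,"tz": 0,"wx": 0,"wy": 0,"wz": 0},
    {"tx": 18,"ty": -36,"tz": 0,"wx": 0,"wy": 0,"wz": 0},
    {"tx": 18,"ty": -36,"tz": 0,"wx": 0,"wy": 0,"wz": 0},
    {"tx": 18,"ty": -36,"tz": 0,"wx": 0,"wy": 0,"wz": 0},
    {"tx": 18,"ty": -36,"tz": 0,"wx": 0,"wy": 0,"wz": 0},
    {"tx": 18,"ty": -36,"tz": 0,"wx": 0,"wy": 0,"wz": 0},
    {"tx": 18,"ty": -36,"tz": 0,"wx": 0,"wy": 0,"wz": 0},
    {"tx": 18,"ty": -36,"tz": 0,"wx": 0,"wy": 0,"wz": 0},
    {"tx": 18,"ty": -36,"tz": 0,"wx": 0,"wy": 0,"wz": 0},
    {"tx": 18,"ty": -36,"tz": 0,"wx": 0,"wy": 0,"wz": 0}
  ],
  "claw": 0,
  "force": 30
}}

```text
time_s: 1.2
tool_pos: [334.4, -269.9, 282.3]
eef_rot: [0.0, 1.0, -0.001, 0.0]
force: [1.4, -0.1, 0.2]
opening: 0.996
gripper_force: 0.0
```

Emit:
{"name": "jog_arm", "arguments": {
  "increments": [
    {"tx": 18,"ty": -35,"tz": 0,"wx": 0,"wy": 0,"wz": 0},
    {"tx": 18,"ty": -35,"tz": 0,"wx": 0,"wy": 0,"wz": 0},
    {"tx": 18,"ty": -35,"tz": 0,"wx": 0,"wy": 0,"wz": 0},
    {"tx": 18,"ty": -35,"tz": 0,"wx": 0,"wy": 0,"wz": 0},
    {"tx": 18,"ty": -35,"tz": 0,"wx": 0,"wy": 0,"wz": 0},
    {"tx": 18,"ty": -35,"tz": 0,"wx": 0,"wy": 0,"wz": 0},
    {"tx": 18,"ty": -35,"tz": 0,"wx": 0,"wy": 0,"wz": 0},
    {"tx": 18,"ty": -35,"tz": 0,"wx": 0,"wy": 0,"wz": 0},
    {"tx": 18,"ty": 0,"tz": 0,"wx": 0,"wy": 0,"wz": 0},
    {"tx": 0,"ty": 0,"tz": 0,"wx": 0,"wy": 0,"wz": 0},
    {"tx": 0,"ty": 0,"tz": 0,"wx": 0,"wy": 0,"wz": 0},
    {"tx": 0,"ty": 0,"tz": 0,"wx": 0,"wy": 0,"wz": 0}
  ]
}}

```text
time_s: 2.2
tool_pos: [495.9, 7.6, 282.0]
eef_rot: [0.0, 1.0, -0.001, -0.0]
force: [-0.0, -0.1, -0.8]
opening: 1.001
gripper_force: 0.0
```

```bash
python3 - <<'E'
from h import *
o=observe();print(o['time_s'],o['tool_pos'],o['eef_rot'],o['q'])
m,i=snap('wrist','w2.png');print(m['position'],R(m['attitude'])@[0,0,1])
import pickle;pickle.dump((m,i),open('w2.pkl','wb'))
E
```

```text
2.2 [495.90279272   7.56210911 282.04438383] [ 5.78359932e-05  9.99999421e-01 -9.61539952e-04 -4.79412379e-04] [-9.29111272e-02 -2.61082608e-01  1.88308381e+00 -2.03479636e-04
  1.52053561e+00  1.47981860e+00]
[566.4194751    7.57537488 454.1714499 ] [-2.76450844e-01  7.01931724e-04 -9.61027803e-01]
```

View pics/w2.png

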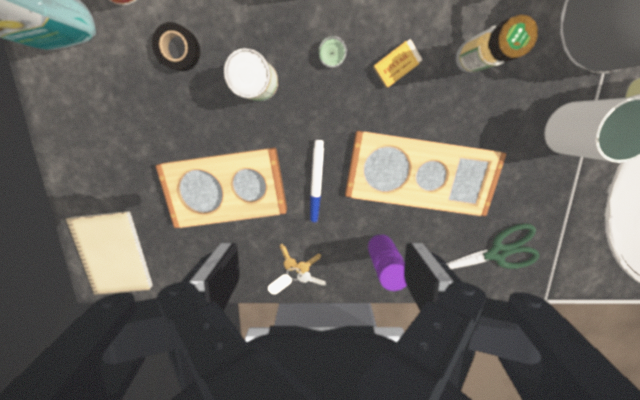

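The wrist view shows the stock in the top row: tape (176,46), tin lid (249,74), tealight (333,51), matches (397,63) and jar lid (517,36). Both inserts are fully visible, the supper insert at about (221,187) and the emergency insert at about (425,173). Now I'll measure across views.

```bash
cat > meas.py <<'E'
from h import *
import pickle
def comps(mask,amin=30):
    n,l,s,c=cv2.connectedComponentsWithStats(mask.astype(np.uint8))
    return [(s[k],c[k],l==k) for k in range(1,n) if s[k][4]>=amin]
def masks(i):
    h,s,v=[x.astype(int) for x in cv2.split(cv2.cvtColor(i,cv2.COLOR_RGB2HSV))]
    return dict(white=(v>185)&(s<40),felt=(v>95)&(v<215)&(s<50),yellow=(h>15)&(h<32)&(s>130)&(v>140),
      green=(h>40)&(h<80)&(s>35)&(v>90),tan=(h>5)&(h<22)&(s>45)&(v>90)&(v<240))
E
python3 - <<'E'
from meas import *
for f in('top0','wrist2','scene0'):
    if f[0]=='w': m,i=pickle.load(open('w2.pkl','rb'))
    else: i=cv2.imread(f'pics/{f}.png')[...,::-1].copy();m=camera_model(f[:-1])
    print(f)
    for k,ms in masks(i).items():
        print(' ',k,[(*s[:5].tolist(),*c.round(1).tolist()) for s,c,_ in comps(ms,40) if s[4]<3000 and s[0]>120 and s[0]<540])
E
```

```text
top0
  white [(174, 63, 36, 31, 907, 191.6, 77.8), (516, 70, 51, 52, 1313, 545.6, 100.2), (310, 73, 14, 16, 78, 316.8, 80.2), (279, 74, 48, 26, 157, 295.4, 92.2), (534, 89, 13, 9, 76, 540.3, 93.4), (264, 127, 29, 27, 616, 277.7, 140.7), (510, 180, 40, 17, 85, 529.3, 190.7), (316, 189, 10, 43, 279, 320.8, 210.5), (413, 287, 54, 22, 319, 444.7, 297.0), (302, 305, 24, 14, 121, 311.8, 311.8), (273, 307, 23, 21, 257, 283.9, 317.1), (534, 340, 106, 4, 315, 586.5, 341.3), (245, 380, 71, 20, 817, 268.5, 387.6), (340, 381, 67, 19, 930, 378.6, 389.3)]
  felt [(518, 51, 122, 5, 345, 578.9, 53.3), (173, 62, 38, 33, 185, 189.9, 75.6), (277, 70, 206, 54, 2858, 377.6, 92.8), (180, 77, 98, 56, 1868, 231.7, 98.1), (309, 78, 10, 12, 76, 314.1, 83.8), (426, 104, 12, 9, 66, 431.5, 107.7), (317, 106, 9, 13, 51, 321.2, 112.6), (323, 121, 19, 22, 316, 332.1, 131.6), (263, 125, 32, 38, 417, 280.8, 145.6), (381, 124, 12, 15, 40, 387.4, 130.6), (417, 131, 15, 15, 113, 424.0, 139.0), (315, 188, 12, 45, 175, 320.6, 209.8), (357, 196, 34, 34, 924, 373.6, 212.2), (426, 205, 26, 36, 741, 438.4, 222.5), (398, 207, 
[... 6843 characters left out ...]
 108.9), (328, 120, 14, 14, 60, 333.8, 123.4), (306, 146, 12, 13, 97, 311.6, 151.6), (317, 148, 94, 63, 511, 362.3, 185.1), (374, 154, 28, 18, 56, 389.3, 160.9), (301, 157, 13, 8, 51, 306.8, 161.4), (358, 167, 20, 12, 46, 369.5, 170.3), (333, 175, 28, 18, 72, 349.0, 179.2), (155, 195, 29, 18, 82, 167.4, 204.7), (202, 199, 15, 14, 99, 208.5, 204.3), (229, 211, 87, 80, 802, 273.8, 258.5), (274, 224, 25, 16, 111, 286.6, 229.2), (429, 230, 43, 59, 594, 449.2, 257.1), (246, 242, 33, 26, 173, 262.5, 248.5), (330, 246, 30, 25, 212, 347.7, 261.1), (185, 305, 52, 86, 410, 208.5, 354.9), (458, 340, 32, 35, 113, 469.8, 358.2), (469, 358, 12, 17, 56, 474.4, 364.9), (341, 363, 45, 37, 781, 367.1, 384.7)]
```

```bash
python3 - <<'E'
from meas import *
mt=camera_model('top');mw,_=pickle.load(open('w2.pkl','rb'));ms=camera_model('scene')
D=dict(tin=((277.7,140.7),(249.5,73.7),(252.8,180.3),72),jar=((440.2,120.2),(518.5,35.5),(335.9,109),105),
 tea=((332.1,132.),(331.5,51.7),(279.3,166.3),13),mat=((375.6,140.6),(397,64),None,13),tape=((228,127),(175,46),None,19),
 sL=((227.9,226.9),(200,191),(262,258.1),15),sS=((266.6,222.3),(248,184.7),(285.7,236.8),15),
 eL=((373.8,212.4),(386,168.7),(345,186.5),9.5),eS=((409.2,217.9),(430.5,175.3),(367.5,175),9.5),eR=((438.6,222.7),(467.5,180.5),(385.5,166.3),9.5))
for k,(a,b,c,z) in D.items():
    p,e=tri(mt,a,mw,b);print(k,p.round(1),round(e,1),'plane top',plane(mt,a,z)[0,:2].round(1),'wr',plane(mw,b,z)[0,:2].round(1),'sc',None if c is None else plane(ms,c,z)[0,:2].round(1))
E
```

```text
tin [622.  101.6  60.2] 1.4 plane top [619.  100.9] wr [619.9  98.3] sc [614.7 104.1]
jar [ 654.9 -214.   102.6] 0.1 plane top [ 654.1 -213.3] wr [ 654.2 -212.4] sc [ 650.6 -211.2]
tea [656.9  -8.   13.4] 1.8 plane top [657.1  -8.9] wr [657.   -7.1] sc [654.5  -6. ]
mat [ 641.6 -103.2    6.3] 1.1 plane top [ 639.2 -101.8] wr [ 640.8 -101.9] sc None
tape [663.2 212.8  19.2] 0.0 plane top [663.3 212.8] wr [663.2 212.8] sc None
sL [451.5 204.7  14.6] 1.1 plane top [451.2 204.2] wr [451.9 205. ] sc [448.8 205.1]
sS [462.  125.6  14.5] 1.4 plane top [461.6 124.9] wr [462.3 126.1] sc [459.  126.3]
eL [486.2 -97.9   3.5] 0.0 plane top [485.5 -97.1] wr [487.3 -96.5] sc [483.7 -94.6]
eS [ 475.4 -171.8    3.9] 0.4 plane top [ 474.9 -170.7] wr [ 476.4 -169.3] sc [ 473.2 -168.9]
eR [ 466.3 -233.5    3.5] 0.4 plane top [ 465.6 -231.6] wr [ 467.7 -230.5] sc [ 463.1 -229.3]
```

Positions agree to about 2 mm across the three views. First I'll go for the tin at (619,101).

Emit:
{"name": "jog_arm", "arguments": {
  "increments": [
    {"tx": 30.6,"ty": -23.4,"tz": 0,"wx": 0,"wy": 0,"wz": 0},
    {"tx": 30.6,"ty": -23.4,"tz": 0,"wx": 0,"wy": 0,"wz": 0},
    {"tx": 30.6,"ty": -23.4,"tz": 0,"wx": 0,"wy": 0,"wz": 0},
    {"tx": 30.6,"ty": -23.4,"tz": 0,"wx": 0,"wy": 0,"wz": 0},
    {"tx": 0,"ty": 0,"tz": 33,"wx": 0,"wy": 0,"wz": 0},
    {"tx": 0,"ty": 0,"tz": 33,"wx": 0,"wy": 0,"wz": 0},
    {"tx": 0,"ty": 0,"tz": 33,"wx": 0,"wy": 0,"wz": 0},
    {"tx": 0,"ty": 0,"tz": 33,"wx": 0,"wy": 0,"wz": 0},
    {"tx": 0,"ty": 0,"tz": 0,"wx": 0,"wy": 0,"wz": 0},
    {"tx": 0,"ty": 0,"tz": 0,"wx": 0,"wy": 0,"wz": 0},
    {"tx": 0,"ty": 0,"tz": 0,"wx": 0,"wy": 0,"wz": 0}
  ]
}}

```text
time_s: 3.17
tool_pos: [620.0, 100.7, 152.9]
eef_rot: [-0.0, 1.0, -0.001, 0.002]
force: [0.1, -0.3, 0.6]
opening: 0.998
gripper_force: 0.0
```

```bash
python3 - <<'E'
from meas import *
o=observe();print(o['time_s'],o['tool_pos'],o['eef_rot'])
m,i=snap('wrist','w3.png')
for k in('white','green'):
  print(k,[(*s[:5].tolist(),*c.round(1).tolist()) for s,c,_ in comps(masks(i)[k],300)])
print(proj(m,[[619,101,72],[657,-8,15]]))
E
```

```text
3.1667 [620.03332073 100.73297788 152.86019084] [-1.04196306e-04  9.99998065e-01 -1.22499879e-03  1.53590928e-03]
white [(62, 0, 92, 85, 6261, 108.1, 39.1), (313, 7, 110, 77, 2223, 372.7, 43.0), (33, 97, 53, 21, 379, 57.0, 106.3), (0, 129, 47, 13, 428, 22.6, 135.0), (291, 158, 60, 66, 2873, 320.4, 193.0), (380, 250, 19, 65, 723, 389.3, 281.9), (453, 258, 48, 39, 918, 481.0, 273.5), (225, 287, 37, 41, 960, 244.8, 308.3), (283, 286, 32, 31, 682, 299.3, 301.4)]
green [(571, 39, 39, 26, 542, 591.0, 50.5), (404, 132, 30, 33, 732, 418.3, 148.2)]
[[321.11867184 196.9556742 ]
 [420.04696285 149.67797801]]
```

View pics/w3.png

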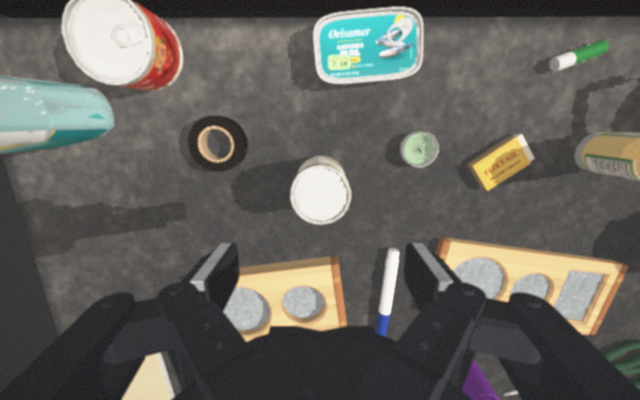

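The wrist view shows the tin lid at (320,193), within 3 px of the prediction, and the fingers stand clear on both sides. I'll descend and grip.

Emit:
{"name": "jog_arm", "arguments": {
  "increments": [
    {"tx": 0.5,"ty": 0,"tz": 29,"wx": 0,"wy": 0,"wz": 0},
    {"tx": 0,"ty": 0,"tz": 29,"wx": 0,"wy": 0,"wz": 0},
    {"tx": 0,"ty": 0,"tz": 29,"wx": 0,"wy": 0,"wz": 0},
    {"tx": 0,"ty": 0,"tz": 28,"wx": 0,"wy": 0,"wz": 0},
    {"tx": 0,"ty": 0,"tz": 0,"wx": 0,"wy": 0,"wz": 0},
    {"tx": 0,"ty": 0,"tz": 0,"wx": 0,"wy": 0,"wz": 0}
  ],
  "claw": 0
}}

```text
time_s: 3.72
tool_pos: [619.9, 101.3, 36.4]
eef_rot: [0.0, 1.0, -0.001, 0.0]
force: [-0.0, 0.3, 1.6]
opening: 1.002
gripper_force: 0.0
```

Emit:
{"name": "jog_arm", "arguments": {
  "increments": [
    {"tx": 0,"ty": 0,"tz": 0,"wx": 0,"wy": 0,"wz": 0},
    {"tx": 0,"ty": 0,"tz": 0,"wx": 0,"wy": 0,"wz": 0},
    {"tx": 0,"ty": 0,"tz": 0,"wx": 0,"wy": 0,"wz": 0},
    {"tx": 0,"ty": 0,"tz": 0,"wx": 0,"wy": 0,"wz": 0},
    {"tx": 0,"ty": 0,"tz": 0,"wx": 0,"wy": 0,"wz": 0},
    {"tx": 0,"ty": 0,"tz": 0,"wx": 0,"wy": 0,"wz": 0},
    {"tx": 0,"ty": 0,"tz": 0,"wx": 0,"wy": 0,"wz": 0},
    {"tx": 0,"ty": 0,"tz": 0,"wx": 0,"wy": 0,"wz": 0}
  ],
  "claw": 1,
  "force": 35
}}

```text
time_s: 4.38
tool_pos: [632.1, 96.1, 52.3]
eef_rot: [0.004, 1.0, -0.0, 0.013]
force: [-2.9, -16.9, 41.1]
opening: -0.0
gripper_force: 20.8
```

```bash
python3 - <<'E'
from meas import *
o=observe();print(o['time_s'],o['tool_pos'],o['eef_rot'],o['force'],o['q'])
a=snap('scene','s4.png')[1];b=snap('wrist','w4.png')[1];t=snap('top','t4.png')[1]
c=np.zeros((600,800,3),np.uint8);c[:300,:480]=cv2.resize(b,(480,300));c[300:,:]=cv2.resize(a[90:270,100:340],(800,600))[:300];c[:300,480:]=cv2.resize(t[60:260,180:394],(320,300))
cv2.imwrite('pics/c4.png',c[...,::-1])
E
```

```text
4.3833 [632.10178719  96.13753983  52.33808012] [ 4.46963353e-03  9.99901616e-01 -1.25573883e-04  1.32953006e-02] [ -2.91156611 -16.884272    41.14577289] [ 0.07218194  0.21790917  1.80913285 -0.01223003  1.08870418  1.6487597 ]
```

View pics/c4.png

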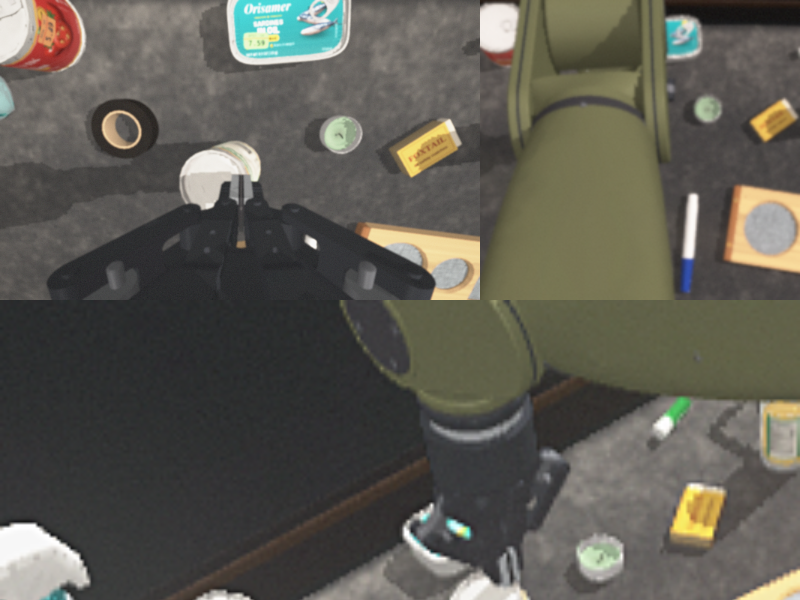

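The fingers shut beside or on the rim of the tin, whose lid is at about (284,240) in the wrist view. I need a closer look before moving.

```bash
python3 - <<'E'
from meas import *
b=cv2.imread('pics/w4.png');a=cv2.imread('pics/s4.png')
c=np.zeros((600,800,3),np.uint8)
c[:,:400]=cv2.resize(b[160:340,220:340],(400,600),interpolation=cv2.INTER_CUBIC)
c[:,400:]=cv2.resize(a[150:270,210:290],(400,600),interpolation=cv2.INTER_CUBIC)
cv2.imwrite('pics/c5.png',c)
m=camera_model('wrist');print(m['position'])
print(plane(m,(284,240),72),proj(m,[[620,101,72],[620,101,0],observe()['tool_pos']]),proj(camera_model('scene'),[[620,101,72],[620,101,0],observe()['tool_pos']]))
i=b[...,::-1].copy()
print([(*s[:5].tolist(),*q.round(1).tolist()) for s,q,_ in comps(masks(i)['white'],300)])
E
```

```text
[697.91126535  98.11778773 226.51778121]
[[632.2868343  118.96509678  72.        ]] [[314.33721332 258.80188868]
 [315.67804989 220.02991069]
 [321.37345893 228.34283874]] [[252.57153724 178.49168259]
 [255.77416862 196.39271232]
 [252.08249656 179.94344407]]
[(0, 0, 48, 84, 2996, 19.4, 34.8), (89, 0, 25, 89, 312, 105.8, 45.5), (303, 0, 165, 86, 2145, 371.4, 59.2), (404, 0, 48, 32, 718, 427.2, 14.6), (240, 191, 107, 88, 5037, 288.3, 229.4), (515, 324, 44, 25, 531, 539.7, 333.8)]
```

View pics/c5.png

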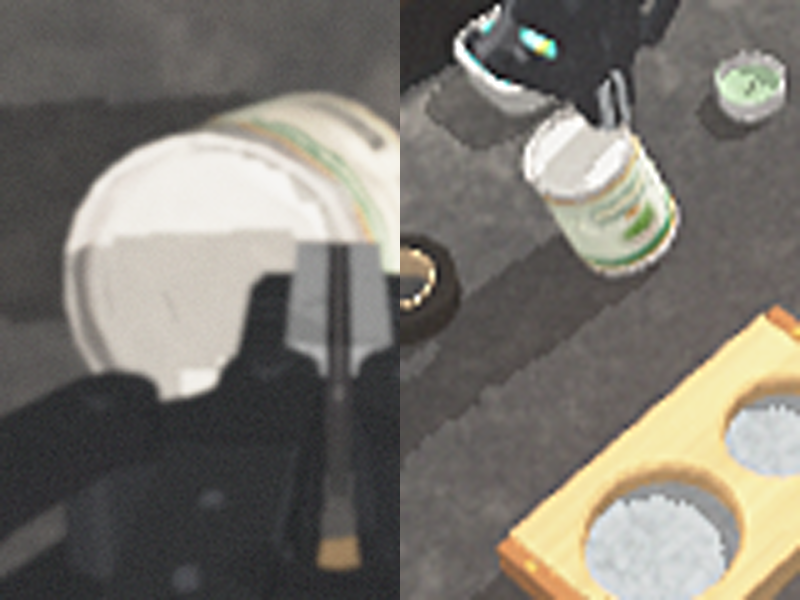

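The tin has been tipped about 20° towards +y and is held there by the shut fingers on its −y rim. That is well inside its 39° tipping limit, so I'll back the fingers off slowly to −y and up so that it rocks back upright.

Emit:
{"name": "jog_arm", "arguments": {
  "increments": [
    {"tx": 0,"ty": 2,"tz": -1,"wx": 0,"wy": 0,"wz": 0},
    {"tx": 0,"ty": 2,"tz": -1,"wx": 0,"wy": 0,"wz": 0},
    {"tx": 0,"ty": 2,"tz": -1,"wx": 0,"wy": 0,"wz": 0},
    {"tx": 0,"ty": 2,"tz": -1,"wx": 0,"wy": 0,"wz": 0},
    {"tx": 0,"ty": 2,"tz": -1,"wx": 0,"wy": 0,"wz": 0},
    {"tx": 0,"ty": 2,"tz": -1,"wx": 0,"wy": 0,"wz": 0}
  ]
}}

```text
time_s: 5.03
tool_pos: [624.6, 87.2, 48.6]
eef_rot: [0.002, 1.0, -0.001, 0.006]
force: [0.2, -5.3, 8.1]
opening: 0.0
gripper_force: 4.4
```

```bash
python3 - <<'E'
from meas import *
o=observe();print(o['tool_pos'],o['force'])
m,i=snap('wrist','w6.png')
print([(*s[:5].tolist(),*q.round(1).tolist()) for s,q,_ in comps(masks(i)['white'],1500)])
E
```

```text
[624.60601253  87.17316194  48.62521848] [ 0.17819048 -5.27420196  8.10144078]
[(287, 0, 173, 72, 2136, 362.5, 50.0), (234, 180, 104, 99, 5384, 283.4, 228.0)]
```

Emit:
{"name": "jog_arm", "arguments": {
  "increments": [
    {"tx": 0,"ty": 3,"tz": 0,"wx": 0,"wy": 0,"wz": 0},
    {"tx": 0,"ty": 3,"tz": 0,"wx": 0,"wy": 0,"wz": 0},
    {"tx": 0,"ty": 3,"tz": 0,"wx": 0,"wy": 0,"wz": 0},
    {"tx": 0,"ty": 3,"tz": 0,"wx": 0,"wy": 0,"wz": 0},
    {"tx": 0,"ty": 3,"tz": 0,"wx": 0,"wy": 0,"wz": 0},
    {"tx": 0,"ty": 3,"tz": 0,"wx": 0,"wy": 0,"wz": 0},
    {"tx": 0,"ty": 3,"tz": 0,"wx": 0,"wy": 0,"wz": 0},
    {"tx": 0,"ty": 3,"tz": 0,"wx": 0,"wy": 0,"wz": 0},
    {"tx": 0,"ty": 3,"tz": 0,"wx": 0,"wy": 0,"wz": 0}
  ]
}}

```text
time_s: 5.83
tool_pos: [621.0, 62.7, 43.4]
eef_rot: [-0.0, 1.0, -0.0, 0.002]
force: [0.1, 0.1, 5.3]
opening: -0.001
gripper_force: 2.6
```

```bash
python3 - <<'E'
from meas import *
o=observe();print(o['tool_pos'],o['force'])
m,i=snap('wrist','w7.png')
a=camera('scene');b=i
c=np.zeros((600,800,3),np.uint8)
c[:,:400]=cv2.resize(b[140:340,190:323],(400,600));c[:,400:]=cv2.resize(a[150:270,210:290],(400,600))
cv2.imwrite('pics/c7.png',c[...,::-1])
print([(*s[:5].tolist(),*q.round(1).tolist()) for s,q,_ in comps(masks(i)['white'],1500)])
E
```

```text
[620.96212316  62.72559317  43.37598865] [0.11870803 0.10440209 5.28704388]
[(245, 0, 179, 64, 2192, 325.9, 43.7), (228, 200, 100, 78, 4775, 272.2, 235.1)]
```

View pics/c7.png

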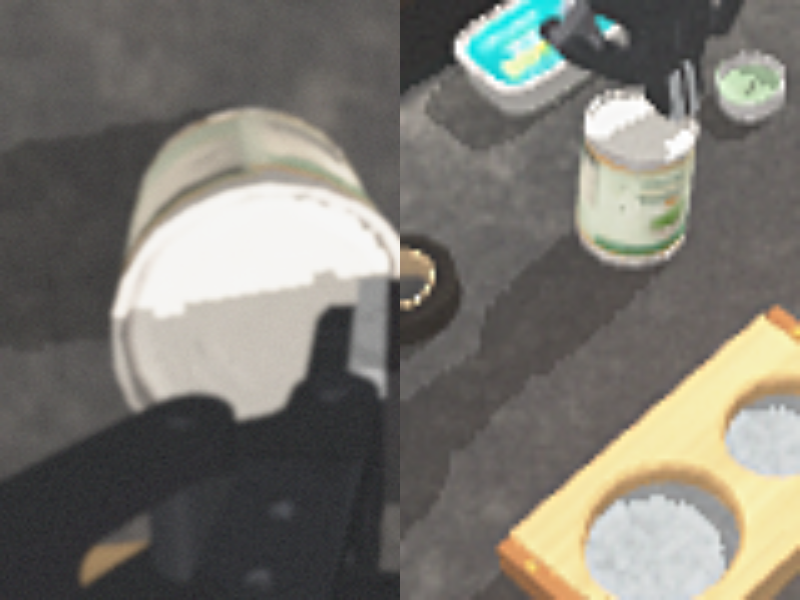

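The tin stands upright again, with the fingers at its side. I'll back away, rise above it, open, and measure again.

Emit:
{"name": "jog_arm", "arguments": {
  "increments": [
    {"tx": 0,"ty": 4,"tz": 0,"wx": 0,"wy": 0,"wz": 0},
    {"tx": 0,"ty": 4,"tz": 0,"wx": 0,"wy": 0,"wz": 0},
    {"tx": 0,"ty": 4,"tz": 0,"wx": 0,"wy": 0,"wz": 0},
    {"tx": 0,"ty": 0,"tz": -38,"wx": 0,"wy": 0,"wz": 0},
    {"tx": 0,"ty": 0,"tz": -38,"wx": 0,"wy": 0,"wz": 0},
    {"tx": 0,"ty": 0,"tz": -38,"wx": 0,"wy": 0,"wz": 0},
    {"tx": 0,"ty": 0,"tz": 0,"wx": 0,"wy": 0,"wz": 0},
    {"tx": 0,"ty": 0,"tz": 0,"wx": 0,"wy": 0,"wz": 0}
  ]
}}

```text
time_s: 6.6
tool_pos: [621.1, 50.3, 158.5]
eef_rot: [-0.0, 1.0, -0.001, 0.003]
force: [-0.4, -0.3, -1.0]
opening: 0.004
gripper_force: 0.0
```

Emit:
{"name": "jog_arm", "arguments": {
  "increments": [
    {"tx": 0,"ty": -25,"tz": 0,"wx": 0,"wy": 0,"wz": 0},
    {"tx": 0,"ty": -25,"tz": 0,"wx": 0,"wy": 0,"wz": 0},
    {"tx": 0,"ty": 0,"tz": 0,"wx": 0,"wy": 0,"wz": 0},
    {"tx": 0,"ty": 0,"tz": 0,"wx": 0,"wy": 0,"wz": 0},
    {"tx": 0,"ty": 0,"tz": 0,"wx": 0,"wy": 0,"wz": 0},
    {"tx": 0,"ty": 0,"tz": 0,"wx": 0,"wy": 0,"wz": 0},
    {"tx": 0,"ty": 0,"tz": 0,"wx": 0,"wy": 0,"wz": 0}
  ],
  "claw": 0
}}

```text
time_s: 7.18
tool_pos: [619.2, 99.6, 154.6]
eef_rot: [0.0, 1.0, -0.001, -0.001]
force: [-0.2, -0.1, -1.0]
opening: 0.973
gripper_force: 0.0
```

```bash
cat > lid.py <<'E'
from meas import *
o=observe();print(o['time_s'],o['tool_pos'],o['opening'])
m,i=snap('wrist','w8.png');pickle.dump((m,i),open('w8.pkl','wb'))
for s,c,k in comps(masks(i)['white'],800):
    ct=cv2.findContours(k.astype(np.uint8),cv2.RETR_EXTERNAL,cv2.CHAIN_APPROX_NONE)[0][0]
    e=cv2.fitEllipse(cv2.convexHull(ct));print(s,np.round(e[0],1),np.round(e[1],1),plane(m,e[0],72).round(1))
E
python3 lid.py
```

```text
7.1833 [619.21162156  99.64788751 154.58801217] 0.9730380953648373
[  61    0   92   84 6163] [106.7  34.7] [ 83.3 103. ] [[754.7 274.1  72. ]]
[ 312    6  110   76 2184] [368.1  42.8] [ 81.7 125.6] [[748.6  61.2  72. ]]
[ 290  157   59   66 2852] [319.5 190.3] [59.1 64.7] [[623.8 101.4  72. ]]
[ 451  256   48   40 1011] [476.1 275.1] [40.5 48.2] [[533.3 -60.   72. ]]
[228 285  34  41 863] [244.6 305.3] [33.  39.9] [[497.1 181.8  72. ]]
```

The tin is back at (620.5,101). The first grip was too near its top, with the pads standing 13 mm back while open. I'll grip lower this time, in two stages.

Emit:
{"name": "jog_arm", "arguments": {
  "increments": [
    {"tx": 1,"ty": -1.2,"tz": 35,"wx": 0,"wy": 0,"wz": 0},
    {"tx": 0,"ty": 0,"tz": 35,"wx": 0,"wy": 0,"wz": 0},
    {"tx": 0,"ty": 0,"tz": 35,"wx": 0,"wy": 0,"wz": 0},
    {"tx": 0,"ty": 0,"tz": 35,"wx": 0,"wy": 0,"wz": 0},
    {"tx": 0,"ty": 0,"tz": 0,"wx": 0,"wy": 0,"wz": 0},
    {"tx": 0,"ty": 0,"tz": 0,"wx": 0,"wy": 0,"wz": 0},
    {"tx": 0,"ty": 0,"tz": 0,"wx": 0,"wy": 0,"wz": 0}
  ],
  "claw": 0
}}

```text
time_s: 7.82
tool_pos: [622.0, 101.5, 17.4]
eef_rot: [-0.0, 1.0, -0.001, 0.001]
force: [-0.1, 0.3, 0.9]
opening: 1.002
gripper_force: 0.0
```

Emit:
{"name": "jog_arm", "arguments": {
  "increments": [
    {"tx": 0,"ty": 0,"tz": 0,"wx": 0,"wy": 0,"wz": 0},
    {"tx": 0,"ty": 0,"tz": 0,"wx": 0,"wy": 0,"wz": 0},
    {"tx": 0,"ty": 0,"tz": 0,"wx": 0,"wy": 0,"wz": 0},
    {"tx": 0,"ty": 0,"tz": 0,"wx": 0,"wy": 0,"wz": 0}
  ],
  "claw": 0.22,
  "force": 25
}}

```text
time_s: 8.15
tool_pos: [621.6, 101.8, 17.0]
eef_rot: [-0.0, 1.0, -0.001, 0.001]
force: [0.4, -0.3, 0.6]
opening: 0.775
gripper_force: 0.0
```

Emit:
{"name": "jog_arm", "arguments": {
  "increments": [
    {"tx": 0,"ty": 0,"tz": 0,"wx": 0,"wy": 0,"wz": 0},
    {"tx": 0,"ty": 0,"tz": 0,"wx": 0,"wy": 0,"wz": 0},
    {"tx": 0,"ty": 0,"tz": 0,"wx": 0,"wy": 0,"wz": 0},
    {"tx": 0,"ty": 0,"tz": 0,"wx": 0,"wy": 0,"wz": 0}
  ],
  "claw": 0.4
}}

```text
time_s: 8.48
tool_pos: [621.1, 101.6, 16.5]
eef_rot: [0.0, 1.0, -0.001, 0.001]
force: [-1.3, -1.5, 6.6]
opening: 0.658
gripper_force: 26.6
```

The tin is held. I'll lift it and carry it to the large well at (451,205).

Emit:
{"name": "jog_arm", "arguments": {
  "increments": [
    {"tx": 0,"ty": 0,"tz": 0,"wx": 0,"wy": 0,"wz": 0},
    {"tx": 0,"ty": 0,"tz": -8,"wx": 0,"wy": 0,"wz": 0},
    {"tx": 0,"ty": 0,"tz": -16,"wx": 0,"wy": 0,"wz": 0},
    {"tx": 0,"ty": 0,"tz": -26,"wx": 0,"wy": 0,"wz": 0},
    {"tx": 0,"ty": 0,"tz": -26,"wx": 0,"wy": 0,"wz": 0},
    {"tx": 0,"ty": 0,"tz": 0,"wx": 0,"wy": 0,"wz": 0}
  ],
  "claw": 0.5,
  "force": 40
}}

```text
time_s: 8.98
tool_pos: [624.1, 102.1, 97.4]
eef_rot: [-0.0, 1.0, -0.001, 0.005]
force: [1.0, -0.4, -0.4]
opening: 0.659
gripper_force: 42.9
```

Emit:
{"name": "jog_arm", "arguments": {
  "increments": [
    {"tx": -15,"ty": -9,"tz": 0,"wx": 0,"wy": 0,"wz": 0},
    {"tx": -25,"ty": -15,"tz": 0,"wx": 0,"wy": 0,"wz": 0},
    {"tx": -25,"ty": -15,"tz": 0,"wx": 0,"wy": 0,"wz": 0},
    {"tx": -25,"ty": -15,"tz": 0,"wx": 0,"wy": 0,"wz": 0},
    {"tx": -25,"ty": -15,"tz": 0,"wx": 0,"wy": 0,"wz": 0},
    {"tx": -25,"ty": -15,"tz": 0,"wx": 0,"wy": 0,"wz": 0},
    {"tx": -20,"ty": -13,"tz": 0,"wx": 0,"wy": 0,"wz": 0},
    {"tx": -9.5,"ty": -6,"tz": 0,"wx": 0,"wy": 0,"wz": 0},
    {"tx": 0,"ty": 0,"tz": 0,"wx": 0,"wy": 0,"wz": 0},
    {"tx": 0,"ty": 0,"tz": 0,"wx": 0,"wy": 0,"wz": 0},
    {"tx": 0,"ty": 0,"tz": 0,"wx": 0,"wy": 0,"wz": 0}
  ]
}}

```text
time_s: 9.9
tool_pos: [451.9, 204.5, 91.3]
eef_rot: [0.0, 1.0, -0.001, 0.0]
force: [1.2, -0.1, -1.0]
opening: 0.659
gripper_force: 42.9
```

Emit:
{"name": "jog_arm", "arguments": {
  "increments": [
    {"tx": 0,"ty": 0,"tz": 15,"wx": 0,"wy": 0,"wz": 0},
    {"tx": 0,"ty": 0,"tz": 15,"wx": 0,"wy": 0,"wz": 0},
    {"tx": 0,"ty": 0,"tz": 12,"wx": 0,"wy": 0,"wz": 0},
    {"tx": 0,"ty": 0,"tz": 8,"wx": 0,"wy": 0,"wz": 0},
    {"tx": 0,"ty": 0,"tz": 5,"wx": 0,"wy": 0,"wz": 0},
    {"tx": 0,"ty": 0,"tz": 4,"wx": 0,"wy": 0,"wz": 0},
    {"tx": 0,"ty": 0,"tz": 3,"wx": 0,"wy": 0,"wz": 0},
    {"tx": 0,"ty": 0,"tz": 2,"wx": 0,"wy": 0,"wz": 0},
    {"tx": 0,"ty": 0,"tz": 0,"wx": 0,"wy": 0,"wz": 0},
    {"tx": 0,"ty": 0,"tz": 0,"wx": 0,"wy": 0,"wz": 0}
  ]
}}

```text
time_s: 10.73
tool_pos: [451.4, 205.0, 27.7]
eef_rot: [-0.0, 1.0, -0.001, 0.0]
force: [-0.9, 1.0, -1.1]
opening: 0.654
gripper_force: 42.9
```

Emit:
{"name": "jog_arm", "arguments": {
  "increments": [
    {"tx": 0,"ty": 0,"tz": 1,"wx": 0,"wy": 0,"wz": 0},
    {"tx": 0,"ty": 0,"tz": 1,"wx": 0,"wy": 0,"wz": 0},
    {"tx": 0,"ty": 0,"tz": 0.7,"wx": 0,"wy": 0,"wz": 0},
    {"tx": 0,"ty": 0,"tz": 0,"wx": 0,"wy": 0,"wz": 0},
    {"tx": 0,"ty": 0,"tz": 0,"wx": 0,"wy": 0,"wz": 0}
  ]
}}

```text
time_s: 11.15
tool_pos: [451.1, 204.9, 24.7]
eef_rot: [-0.0, 1.0, -0.001, 0.0]
force: [-0.5, 0.6, -1.6]
opening: 0.657
gripper_force: 42.9
```

```bash
python3 - <<'E'
from meas import *
o=observe();print(o['tool_pos'],o['force'])
i=snap('wrist','w9.png')[1];a=camera('scene')
c=np.zeros((600,800,3),np.uint8)
c[:300,:480]=cv2.resize(i,(480,300));c[300:,:480]=cv2.resize(a[190:300,200:376],(480,300))
cv2.imwrite('pics/c9.png',c[:,:480,::-1])
E
```

```text
[451.1473215  204.92427174  24.66692617] [-0.52231951  0.60250773 -1.61655194]
```

View pics/c9.png

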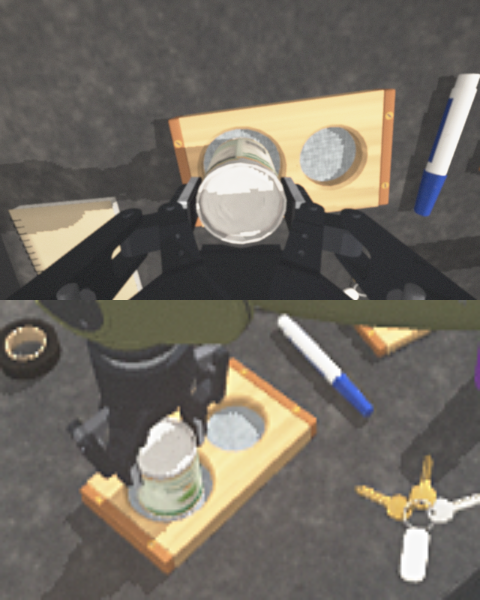

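The tin is in the large well, clear of its walls. I'll lower until it touches, then release.

Emit:
{"name": "jog_arm", "arguments": {
  "increments": [
    {"tx": 0,"ty": 0,"tz": 0.5,"wx": 0,"wy": 0,"wz": 0},
    {"tx": 0,"ty": 0,"tz": 0.5,"wx": 0,"wy": 0,"wz": 0},
    {"tx": 0,"ty": 0,"tz": 0.5,"wx": 0,"wy": 0,"wz": 0},
    {"tx": 0,"ty": 0,"tz": 0,"wx": 0,"wy": 0,"wz": 0}
  ]
}}

```text
time_s: 11.58
tool_pos: [451.4, 204.9, 24.6]
eef_rot: [0.0, 1.0, -0.001, -0.0]
force: [-5.1, -2.6, 8.6]
opening: 0.653
gripper_force: 44.0
```

Emit:
{"name": "jog_arm", "arguments": {
  "increments": [
    {"tx": 0,"ty": 0,"tz": 0,"wx": 0,"wy": 0,"wz": 0},
    {"tx": 0,"ty": 0,"tz": 0,"wx": 0,"wy": 0,"wz": 0},
    {"tx": 0,"ty": 0,"tz": 0,"wx": 0,"wy": 0,"wz": 0},
    {"tx": 0,"ty": 0,"tz": 0,"wx": 0,"wy": 0,"wz": 0}
  ],
  "claw": 0.2
}}

```text
time_s: 11.92
tool_pos: [451.1, 204.9, 23.0]
eef_rot: [-0.0, 1.0, -0.001, -0.0]
force: [0.0, 0.2, -0.0]
opening: 0.797
gripper_force: 0.0
```

Emit:
{"name": "jog_arm", "arguments": {
  "increments": [
    {"tx": 0,"ty": 0,"tz": 0,"wx": 0,"wy": 0,"wz": 0},
    {"tx": 0,"ty": 0,"tz": -10,"wx": 0,"wy": 0,"wz": 0},
    {"tx": 0,"ty": 0,"tz": -20,"wx": 0,"wy": 0,"wz": 0},
    {"tx": 0,"ty": 0,"tz": -30,"wx": 0,"wy": 0,"wz": 0},
    {"tx": 0,"ty": 0,"tz": -35,"wx": 0,"wy": 0,"wz": 0},
    {"tx": 0,"ty": 0,"tz": -35,"wx": 0,"wy": 0,"wz": 0},
    {"tx": 0,"ty": 0,"tz": -35,"wx": 0,"wy": 0,"wz": 0},
    {"tx": 0,"ty": 0,"tz": 0,"wx": 0,"wy": 0,"wz": 0}
  ],
  "claw": 0.1
}}

```text
time_s: 12.58
tool_pos: [455.5, 206.4, 198.0]
eef_rot: [-0.002, 1.0, -0.001, 0.007]
force: [1.3, 0.6, 0.2]
opening: 0.9
gripper_force: 0.0
```

Emit:
{"name": "jog_arm", "arguments": {
  "increments": [
    {"tx": 16.5,"ty": 34.9,"tz": 0,"wx": 0,"wy": 0,"wz": 0},
    {"tx": 16.5,"ty": 34.9,"tz": 0,"wx": 0,"wy": 0,"wz": 0},
    {"tx": 16.5,"ty": 34.9,"tz": 0,"wx": 0,"wy": 0,"wz": 0},
    {"tx": 16.5,"ty": 34.9,"tz": 0,"wx": 0,"wy": 0,"wz": 0},
    {"tx": 16.5,"ty": 34.9,"tz": 0,"wx": 0,"wy": 0,"wz": 0},
    {"tx": 16.5,"ty": 34.9,"tz": 0,"wx": 0,"wy": 0,"wz": 0},
    {"tx": 16.5,"ty": 34.9,"tz": 0,"wx": 0,"wy": 0,"wz": 0},
    {"tx": 16.5,"ty": 34.9,"tz": 0,"wx": 0,"wy": 0,"wz": 0},
    {"tx": 16.5,"ty": 34.9,"tz": 0,"wx": 0,"wy": 0,"wz": 0},
    {"tx": 16.5,"ty": 34.9,"tz": 0,"wx": 0,"wy": 0,"wz": 0},
    {"tx": 16.5,"ty": 34.9,"tz": 0,"wx": 0,"wy": 0,"wz": 0},
    {"tx": 16.5,"ty": 34.9,"tz": 0,"wx": 0,"wy": 0,"wz": 0}
  ],
  "claw": 0
}}

```text
time_s: 13.58
tool_pos: [649.2, -216.1, 188.6]
eef_rot: [0.0, 1.0, -0.001, 0.0]
force: [0.3, 0.6, -0.3]
opening: 1.002
gripper_force: 0.0
```

Emit:
{"name": "jog_arm", "arguments": {
  "increments": [
    {"tx": 0,"ty": 0,"tz": 0,"wx": 0,"wy": 0,"wz": -0.12},
    {"tx": 0,"ty": 0,"tz": 0,"wx": 0,"wy": 0,"wz": -0.12},
    {"tx": 0,"ty": 0,"tz": 0,"wx": 0,"wy": 0,"wz": -0.12},
    {"tx": 0,"ty": 0,"tz": 0,"wx": 0,"wy": 0,"wz": -0.12},
    {"tx": 0,"ty": 0,"tz": 0,"wx": 0,"wy": 0,"wz": -0.12},
    {"tx": 0,"ty": 0,"tz": 0,"wx": 0,"wy": 0,"wz": -0.12},
    {"tx": 0,"ty": 0,"tz": 0,"wx": 0,"wy": 0,"wz": -0.12},
    {"tx": 0,"ty": 0,"tz": 0,"wx": 0,"wy": 0,"wz": -0.12},
    {"tx": 0,"ty": 0,"tz": 0,"wx": 0,"wy": 0,"wz": -0.12},
    {"tx": 0,"ty": 0,"tz": 0,"wx": 0,"wy": 0,"wz": -0.12},
    {"tx": 0,"ty": 0,"tz": 0,"wx": 0,"wy": 0,"wz": -0.12},
    {"tx": 0,"ty": 0,"tz": 0,"wx": 0,"wy": 0,"wz": -0.12}
  ]
}}

```text
time_s: 14.58
tool_pos: [648.6, -214.2, 188.5]
eef_rot: [0.0, 0.75, 0.661, 0.0]
force: [0.1, 0.6, -0.0]
opening: 0.996
gripper_force: 0.0
```

Emit:
{"name": "jog_arm", "arguments": {
  "increments": [
    {"tx": 0,"ty": 0,"tz": 0,"wx": 0,"wy": 0,"wz": -0.12},
    {"tx": 0,"ty": 0,"tz": 0,"wx": 0,"wy": 0,"wz": -0.011},
    {"tx": 0,"ty": 0,"tz": 0,"wx": 0,"wy": 0,"wz": 0},
    {"tx": 0,"ty": 0,"tz": 0,"wx": 0,"wy": 0,"wz": 0}
  ]
}}

```text
time_s: 14.92
tool_pos: [648.6, -214.2, 188.3]
eef_rot: [0.0, 0.708, 0.706, 0.0]
force: [0.0, -0.3, 0.7]
opening: 1.001
gripper_force: 0.0
```

```bash
python3 - <<'E'
from meas import *
o=observe();print(o['time_s'],o['tool_pos'],o['eef_rot'],o['q'])
m,i=snap('wrist','w10.png');pickle.dump((m,i),open('w10.pkl','wb'))
print(proj(m,[[653.5,-212.5,105],[640,-102,13],o['tool_pos']]))
for k in('green','tan','yellow'):
  print(k,[(*s[:5].tolist(),*c.round(1).tolist(),plane(m,c,105)[0].round(1)) for s,c,_ in comps(masks(i)[k],200)])
E
```

```text
14.9167 [ 648.63725679 -214.16634273  188.29093279] [6.96709954e-05 7.08326799e-01 7.05884651e-01 3.82280029e-05] [-3.97465777e-01  2.03335214e-01  1.58460074e+00  1.82209520e-05
  1.35349875e+00 -3.94015983e-01]
[[325.73202175 193.0957944 ]
 [313.04554898  80.27408265]
 [320.28739933 227.95979435]]
green [(397, 127, 19, 29, 351, 406.6, 141.5, array([ 726.2, -164.6,  105. ])), (312, 180, 28, 25, 421, 325.6, 191.4, array([ 653.4, -210.9,  105. ])), (76, 223, 65, 64, 1604, 102.6, 254.2, array([ 428., -276.,  105.]))]
tan [(130, 12, 103, 216, 2968, 186.2, 108.6, array([ 531.5, -135.9,  105. ])), (147, 40, 68, 73, 481, 174.2, 82.8, array([ 524.1, -114.9,  105. ])), (286, 48, 55, 62, 1109, 312.5, 83.4, array([ 642. , -115.7,  105. ])), (159, 120, 43, 44, 249, 178.1, 148.8, array([ 519.5, -170.6,  105. ])), (149, 167, 61, 45, 294, 173.1, 201.2, array([ 507.6, -220.2,  105. ])), (303, 170, 47, 45, 1050, 326.2, 192.6, array([ 653.9, -212. ,  105. ])), (0, 172, 54, 221, 6119, 17.6, 300.5, array([ 325.5, -330.1,  105. ])), (462, 362, 35, 38, 610, 477.5, 386.0, array([ 832.9, -448.2,  105. ]))]
yellow [(288, 49, 52, 59, 1327, 312.4, 78.7, array([ 642., -112.,  105.])), (304, 172, 44, 42, 832, 326.2, 192.4, array([ 653.9, -211.9,  105. ]))]
```

View pics/w10.png

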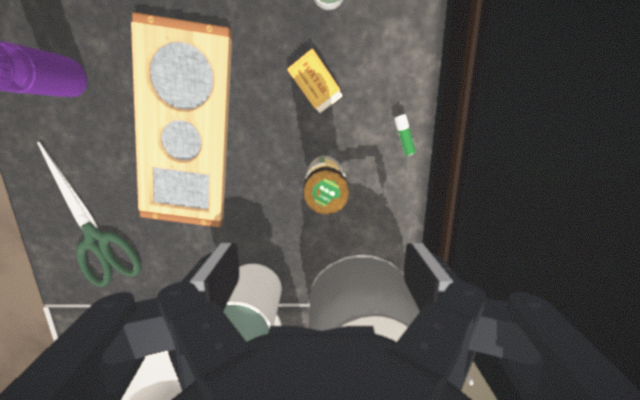

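The wrist view shows the jar lid at (326,192), giving (654,−212) at z=105. The kettle edge at (365,258) lies beyond it, so I'll check that clearance.

```bash
python3 - <<'E'
from meas import *
mt=camera_model('top');mw,_=pickle.load(open('w10.pkl','rb'))
for z in(0,60,110,150):print(z,plane(mt,(480,112),z)[0].round(),plane(mw,(362,257),z)[0].round())
print([tri(mt,(440.2,120.2),mw,(326.2,192.5))])
E
```

```text
0 [ 711. -333.    0.] [ 707. -335.    0.]
60 [ 688. -309.   60.] [ 698. -303.   60.]
110 [ 670. -289.  110.] [ 690. -277.  110.]
150 [ 655. -272.  150.] [ 683. -256.  150.]
[(array([ 653.85937374, -212.39133324,  105.67724122]), np.float64(1.2721107274900871))]
```

Emit:
{"name": "jog_arm", "arguments": {
  "increments": [
    {"tx": 2,"ty": 5.2,"tz": 0,"wx": 0,"wy": 0,"wz": 0},
    {"tx": 0,"ty": 0,"tz": 35,"wx": 0,"wy": 0,"wz": 0},
    {"tx": 0,"ty": 0,"tz": 35,"wx": 0,"wy": 0,"wz": 0},
    {"tx": 0,"ty": 0,"tz": 35,"wx": 0,"wy": 0,"wz": 0},
    {"tx": 0,"ty": 0,"tz": 28,"wx": 0,"wy": 0,"wz": 0},
    {"tx": 0,"ty": 0,"tz": 15,"wx": 0,"wy": 0,"wz": 0},
    {"tx": 0,"ty": 0,"tz": 0,"wx": 0,"wy": 0,"wz": 0},
    {"tx": 0,"ty": 0,"tz": 0,"wx": 0,"wy": 0,"wz": 0},
    {"tx": 0,"ty": 0,"tz": 0,"wx": 0,"wy": 0,"wz": 0}
  ],
  "claw": 0
}}

```text
time_s: 15.72
tool_pos: [655.7, -212.8, 42.8]
eef_rot: [0.002, 0.708, 0.707, 0.001]
force: [-0.6, 0.9, 0.8]
opening: 1.001
gripper_force: 0.0
```

Emit:
{"name": "jog_arm", "arguments": {
  "increments": [
    {"tx": 0,"ty": 0,"tz": 0,"wx": 0,"wy": 0,"wz": 0},
    {"tx": 0,"ty": 0,"tz": 0,"wx": 0,"wy": 0,"wz": 0},
    {"tx": 0,"ty": 0,"tz": 0,"wx": 0,"wy": 0,"wz": 0},
    {"tx": 0,"ty": 0,"tz": 0,"wx": 0,"wy": 0,"wz": 0}
  ],
  "claw": 0.4,
  "force": 20
}}

```text
time_s: 16.05
tool_pos: [654.4, -212.4, 41.4]
eef_rot: [0.001, 0.707, 0.707, 0.0]
force: [0.2, -0.5, 0.4]
opening: 0.598
gripper_force: 0.0
```

Emit:
{"name": "jog_arm", "arguments": {
  "increments": [
    {"tx": 0,"ty": 0,"tz": 0,"wx": 0,"wy": 0,"wz": 0},
    {"tx": 0,"ty": 0,"tz": 0,"wx": 0,"wy": 0,"wz": 0},
    {"tx": 0,"ty": 0,"tz": 0,"wx": 0,"wy": 0,"wz": 0},
    {"tx": 0,"ty": 0,"tz": 0,"wx": 0,"wy": 0,"wz": 0},
    {"tx": 0,"ty": 0,"tz": 0,"wx": 0,"wy": 0,"wz": 0}
  ],
  "claw": 0.62,
  "force": 25
}}

```text
time_s: 16.47
tool_pos: [654.1, -212.4, 41.0]
eef_rot: [0.0, 0.707, 0.707, 0.0]
force: [-1.5, 0.3, 4.3]
opening: 0.512
gripper_force: 25.5
```

The jar is held. I'll lift it and carry it to the small well at (461.5,126).

Emit:
{"name": "jog_arm", "arguments": {
  "increments": [
    {"tx": 0,"ty": 0,"tz": 0,"wx": 0,"wy": 0,"wz": 0},
    {"tx": 0,"ty": 0,"tz": -8,"wx": 0,"wy": 0,"wz": 0},
    {"tx": 0,"ty": 0,"tz": -18,"wx": 0,"wy": 0,"wz": 0},
    {"tx": 0,"ty": 0,"tz": -26,"wx": 0,"wy": 0,"wz": 0},
    {"tx": 0,"ty": 0,"tz": -26,"wx": 0,"wy": 0,"wz": 0},
    {"tx": 0,"ty": 0,"tz": 0,"wx": 0,"wy": 0,"wz": 0}
  ],
  "claw": 0.65,
  "force": 40
}}

```text
time_s: 16.97
tool_pos: [657.1, -213.4, 124.6]
eef_rot: [0.005, 0.707, 0.707, 0.002]
force: [1.5, 0.3, -0.2]
opening: 0.507
gripper_force: 40.9
```

Emit:
{"name": "jog_arm", "arguments": {
  "increments": [
    {"tx": 15,"ty": -9,"tz": 0,"wx": 0,"wy": 0,"wz": 0},
    {"tx": 25,"ty": -14,"tz": 0,"wx": 0,"wy": 0,"wz": 0},
    {"tx": 34,"ty": -19,"tz": 0,"wx": 0,"wy": 0,"wz": 0},
    {"tx": 34,"ty": -19,"tz": 0,"wx": 0,"wy": 0,"wz": 0},
    {"tx": 34,"ty": -19,"tz": 0,"wx": 0,"wy": 0,"wz": 0},
    {"tx": 34,"ty": -19,"tz": 0,"wx": 0,"wy": 0,"wz": 0},
    {"tx": 34,"ty": -19,"tz": 0,"wx": 0,"wy": 0,"wz": 0},
    {"tx": 34,"ty": -19,"tz": 0,"wx": 0,"wy": 0,"wz": 0},
    {"tx": 34,"ty": -19,"tz": 0,"wx": 0,"wy": 0,"wz": 0},
    {"tx": 28,"ty": -17,"tz": 0,"wx": 0,"wy": 0,"wz": 0},
    {"tx": 20,"ty": -11,"tz": 0,"wx": 0,"wy": 0,"wz": 0},
    {"tx": 12,"ty": -8,"tz": 0,"wx": 0,"wy": 0,"wz": 0}
  ]
}}

```text
time_s: 17.97
tool_pos: [460.0, 128.0, 116.8]
eef_rot: [-0.001, 0.707, 0.707, -0.0]
force: [-0.1, -0.5, -2.1]
opening: 0.505
gripper_force: 41.0
```

Emit:
{"name": "jog_arm", "arguments": {
  "increments": [
    {"tx": 0,"ty": 0,"tz": 0,"wx": 0,"wy": 0,"wz": 0},
    {"tx": 0,"ty": 0,"tz": 0,"wx": 0,"wy": 0,"wz": 0},
    {"tx": 0,"ty": 0,"tz": 0,"wx": 0,"wy": 0,"wz": 0}
  ]
}}

```text
time_s: 18.22
tool_pos: [462.2, 125.6, 117.6]
eef_rot: [-0.0, 0.707, 0.707, -0.0]
force: [-0.3, -0.8, -2.1]
opening: 0.505
gripper_force: 41.0
```

```bash
python3 - <<'E'
from meas import *
o=observe();print(o['time_s'],o['tool_pos'],o['eef_rot'],o['force'])
m,i=snap('wrist','w11.png');pickle.dump((m,i),open('w11.pkl','wb'))
print(proj(m,[[461.5,125.8,22],[451,205,80],o['tool_pos']]))
for k in('white',):
  print(k,[(*s[:5].tolist(),*c.round(1).tolist(),plane(m,c,80)[0].round(1)) for s,c,_ in comps(masks(i)[k],800)])
E
```

```text
18.2167 [462.16896413 125.62538301 117.5977006 ] [-1.02868654e-05  7.07493264e-01  7.06720029e-01 -2.85448295e-04] [-0.31695301 -0.83273414 -2.06496738]
[[320.01370135 191.3033889 ]
 [304.74038165 104.36535151]
 [320.27942954 227.92535919]]
white [(269, 67, 77, 70, 3896, 306.1, 101.7, array([452. , 206.8,  80. ])), (0, 155, 79, 237, 8972, 32.3, 275.7, array([216.9,  66.7,  80. ])), (295, 165, 51, 29, 817, 319.0, 178.1, array([461. , 151.3,  80. ])), (127, 203, 41, 39, 806, 147.0, 222.2, array([322.9, 115.3,  80. ]))]
```

View pics/w11.png

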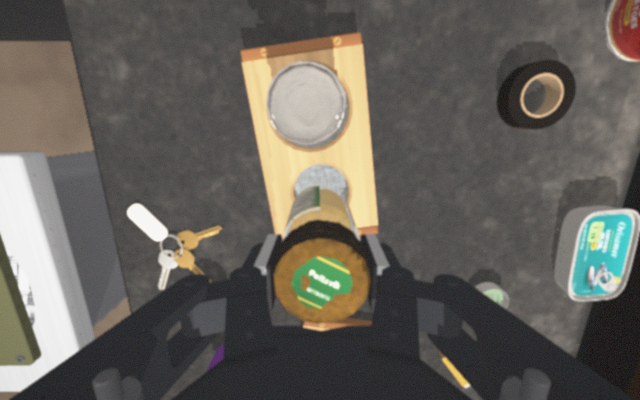

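The view shows the tin standing in the large well, lid at (307,103), and the jar held upright over the small well at (320,190). I'll lower it.

Emit:
{"name": "jog_arm", "arguments": {
  "increments": [
    {"tx": 0,"ty": -0.5,"tz": 15,"wx": 0,"wy": 0,"wz": 0},
    {"tx": 0,"ty": 0,"tz": 15,"wx": 0,"wy": 0,"wz": 0},
    {"tx": 0,"ty": 0,"tz": 12,"wx": 0,"wy": 0,"wz": 0},
    {"tx": 0,"ty": 0,"tz": 9,"wx": 0,"wy": 0,"wz": 0},
    {"tx": 0,"ty": 0,"tz": 6,"wx": 0,"wy": 0,"wz": 0},
    {"tx": 0,"ty": 0,"tz": 4,"wx": 0,"wy": 0,"wz": 0},
    {"tx": 0,"ty": 0,"tz": 3,"wx": 0,"wy": 0,"wz": 0},
    {"tx": 0,"ty": 0,"tz": 2,"wx": 0,"wy": 0,"wz": 0},
    {"tx": 0,"ty": 0,"tz": 0.5,"wx": 0,"wy": 0,"wz": 0},
    {"tx": 0,"ty": 0,"tz": 0,"wx": 0,"wy": 0,"wz": 0},
    {"tx": 0,"ty": 0,"tz": 0,"wx": 0,"wy": 0,"wz": 0}
  ]
}}

```text
time_s: 19.18
tool_pos: [462.0, 126.2, 52.1]
eef_rot: [0.0, 0.707, 0.707, 0.0]
force: [0.1, -0.0, -1.0]
opening: 0.508
gripper_force: 41.0
```

Emit:
{"name": "jog_arm", "arguments": {
  "increments": [
    {"tx": 0,"ty": 0,"tz": 0.5,"wx": 0,"wy": 0,"wz": 0},
    {"tx": 0,"ty": 0,"tz": 0.5,"wx": 0,"wy": 0,"wz": 0},
    {"tx": 0,"ty": 0,"tz": 0,"wx": 0,"wy": 0,"wz": 0},
    {"tx": 0,"ty": 0,"tz": 0,"wx": 0,"wy": 0,"wz": 0}
  ]
}}

```text
time_s: 19.52
tool_pos: [461.7, 126.1, 50.7]
eef_rot: [0.0, 0.707, 0.707, 0.0]
force: [-0.6, -0.4, -1.3]
opening: 0.505
gripper_force: 41.0
```

Emit:
{"name": "jog_arm", "arguments": {
  "increments": [
    {"tx": 0,"ty": 0,"tz": 0.6,"wx": 0,"wy": 0,"wz": 0},
    {"tx": 0,"ty": 0,"tz": 0.5,"wx": 0,"wy": 0,"wz": 0},
    {"tx": 0,"ty": 0,"tz": 0.5,"wx": 0,"wy": 0,"wz": 0},
    {"tx": 0,"ty": 0,"tz": 0,"wx": 0,"wy": 0,"wz": 0},
    {"tx": 0,"ty": 0,"tz": 0,"wx": 0,"wy": 0,"wz": 0}
  ]
}}

```text
time_s: 19.93
tool_pos: [461.7, 126.1, 49.1]
eef_rot: [-0.0, 0.707, 0.707, 0.0]
force: [-0.8, -0.5, -0.3]
opening: 0.504
gripper_force: 41.1
```

Emit:
{"name": "jog_arm", "arguments": {
  "increments": [
    {"tx": 0,"ty": 0,"tz": 0.5,"wx": 0,"wy": 0,"wz": 0},
    {"tx": 0,"ty": 0,"tz": 0.4,"wx": 0,"wy": 0,"wz": 0},
    {"tx": 0,"ty": 0,"tz": 0,"wx": 0,"wy": 0,"wz": 0},
    {"tx": 0,"ty": 0,"tz": 0,"wx": 0,"wy": 0,"wz": 0}
  ]
}}

```text
time_s: 20.27
tool_pos: [461.8, 126.1, 49.0]
eef_rot: [-0.0, 0.707, 0.707, -0.0]
force: [-2.8, -0.7, 6.3]
opening: 0.502
gripper_force: 41.7
```

Emit:
{"name": "jog_arm", "arguments": {
  "increments": [
    {"tx": 0,"ty": 0,"tz": 0,"wx": 0,"wy": 0,"wz": 0},
    {"tx": 0,"ty": 0,"tz": 0,"wx": 0,"wy": 0,"wz": 0},
    {"tx": 0,"ty": 0,"tz": 0,"wx": 0,"wy": 0,"wz": 0},
    {"tx": 0,"ty": 0,"tz": 0,"wx": 0,"wy": 0,"wz": 0},
    {"tx": 0,"ty": 0,"tz": 0,"wx": 0,"wy": 0,"wz": 0}
  ],
  "claw": 0.3
}}

```text
time_s: 20.68
tool_pos: [461.6, 126.0, 48.0]
eef_rot: [-0.0, 0.707, 0.707, -0.0]
force: [0.0, 0.8, -0.3]
opening: 0.7
gripper_force: 0.0
```

Emit:
{"name": "jog_arm", "arguments": {
  "increments": [
    {"tx": 0,"ty": 0,"tz": -10,"wx": 0,"wy": 0,"wz": 0},
    {"tx": 0,"ty": 0,"tz": -20,"wx": 0,"wy": 0,"wz": 0},
    {"tx": 0,"ty": 0,"tz": -30,"wx": 0,"wy": 0,"wz": 0},
    {"tx": 0,"ty": 0,"tz": -35,"wx": 0,"wy": 0,"wz": 0},
    {"tx": 0,"ty": 0,"tz": -35,"wx": 0,"wy": 0,"wz": 0},
    {"tx": 0,"ty": 0,"tz": -35,"wx": 0,"wy": 0,"wz": 0},
    {"tx": 0,"ty": 0,"tz": 0,"wx": 0,"wy": 0,"wz": 0},
    {"tx": 0,"ty": 0,"tz": 0,"wx": 0,"wy": 0,"wz": 0}
  ]
}}

```text
time_s: 21.35
tool_pos: [463.5, 126.3, 217.1]
eef_rot: [0.002, 0.707, 0.707, 0.003]
force: [0.6, -0.4, -0.3]
opening: 0.698
gripper_force: 0.0
```

```bash
python3 - <<'E'
from meas import *
o=observe();print(o['time_s'],o['tool_pos'],o['force'])
m,i=snap('wrist','w12.png')
for k,z in(('tan',113),('green',113),('white',80)):
  print(k,[(*s[:5].tolist(),*c.round(1).tolist(),plane(m,c,z)[0].round(1)) for s,c,_ in comps(masks(i)[k],300) if 200<c[0]<420])
E
```

```text
21.35 [463.45314673 126.32740743 217.13396815] [ 0.6206634  -0.39158795 -0.32994607]
tan [(260, 57, 103, 160, 8622, 312.9, 136.1, array([456.7, 179.7, 113. ])), (206, 200, 38, 48, 752, 220.6, 219.6, array([359. ,  93.9, 113. ])), (298, 271, 78, 61, 2055, 337.1, 297.0, array([482.9,  -0.7, 113. ]))]
green [(306, 178, 25, 23, 386, 317.9, 188.3, array([461.3, 127.6, 113. ]))]
white [(282, 81, 55, 54, 2222, 308.5, 107.0, array([451.6, 207.8,  80. ])), (307, 240, 61, 12, 516, 336.6, 246.2, array([483.6,  47.2,  80. ]))]
```

The jar stands at (461,127) and the tin is undisturbed. Next is the tape. I'll refine its position and check the clearance to the spray bottle and the red tin.

```bash
python3 - <<'E'
from meas import *
m8,i8=pickle.load(open('w8.pkl','rb'));m11,i11=pickle.load(open('w11.pkl','rb'));mt=camera_model('top');it=cv2.imread('pics/top0.png')[...,::-1].copy()
def ring(i,box):
    x0,y0,x1,y1=box;v=cv2.cvtColor(i,cv2.COLOR_RGB2HSV)[...,2][y0:y1,x0:x1]
    k=(v<45).astype(np.uint8);s,c,l=max(comps(k,50),key=lambda t:t[0][4])
    ct=max(cv2.findContours(l.astype(np.uint8),cv2.RETR_EXTERNAL,cv2.CHAIN_APPROX_NONE)[0],key=len)
    e=cv2.fitEllipse(ct);return np.array(e[0])+[x0,y0],e[1]
def core(i,box):
    x0,y0,x1,y1=box;k=masks(i)['tan'][y0:y1,x0:x1];s,c,l=max(comps(k,30),key=lambda t:t[0][4])
    ct=max(cv2.findContours(l.astype(np.uint8),cv2.RETR_EXTERNAL,cv2.CHAIN_APPROX_NONE)[0],key=len)
    e=cv2.fitEllipse(ct);return np.array(e[0])+[x0,y0],e[1]
P={}
for n,m,i,b in(('w8',m8,i8,(180,105,255,185)),('w11',m11,i11,(490,50,585,140)),('top',mt,it,(205,105,250,150))):
    for f in(ring,core):
        try:
            c,a=f(i,b);P[n,f.__name__]=(m,c);print(n,f.__name__,c.round(1),np.round(a,1),plane(m,c,19)[0].round(1))
        except Exception as e:print(n,f.__name__,e)
print('core tri',tri(*P['w8','core'],*P['w11','core']),tri(*P['top','core'],*P['w11','core']))
print('bottle',[ (z,plane(mt,(176,120),z)[0].round(),plane(mt,(115,70),z)[0].round(),plane(m8,(112,110),z)[0].round()) for z in(60,150,220)])
print('redtin',[(z,plane(mt,(205,104),z)[0].round(),plane(mt,(216,82),z)[0].round()) for z in(0,80,110)])
E
```

```text
w8 ring max() iterable argument is empty
w8 core [214.7 142.3] [35.2 39. ] [664.1 215.4  19. ]
w11 ring [538.2  94.4] [61.5 77.9] [660.6 216.4  19. ]
w11 core [541.6  94.9] [40.3 49.4] [663.8 215.9  19. ]
top ring [227.4 128.5] [25.8 27.7] [660. 214.  19.]
top core [226.9 126.7] [18.  18.6] [663.8 215.2  19. ]
core tri (array([664.12984262, 215.77088264,  18.46739359]), np.float64(0.33534211400633973)) (array([664.24075685, 215.64852552,  18.19610616]), np.float64(0.6493782055617257))
bottle [(60, array([663., 310.,  60.]), array([769., 443.,  60.]), array([697., 291.,  60.])), (150, array([632., 277., 150.]), array([727., 395., 150.]), array([694., 226., 150.])), (220, array([608., 252., 220.]), array([693., 359., 220.]), array([693., 176., 220.]))]
redtin [(0, array([721., 270.,   0.]), array([773., 248.,   0.])), (80, array([690., 247.,  80.]), array([737., 227.,  80.])), (110, array([679., 238., 110.]), array([724., 219., 110.]))]
```

The tape centre is about (663.5,215), top at z≈18. A tool yaw of 32° keeps the gripper body clear of the red tin.

Emit:
{"name": "jog_arm", "arguments": {
  "increments": [
    {"tx": 14.8,"ty": 33.3,"tz": 0,"wx": 0,"wy": 0,"wz": 0},
    {"tx": 14.8,"ty": 33.3,"tz": 0,"wx": 0,"wy": 0,"wz": 0},
    {"tx": 14.8,"ty": 33.3,"tz": 0,"wx": 0,"wy": 0,"wz": 0},
    {"tx": 14.8,"ty": 33.3,"tz": 0,"wx": 0,"wy": 0,"wz": 0},
    {"tx": 14.8,"ty": 33.3,"tz": 0,"wx": 0,"wy": 0,"wz": 0},
    {"tx": 14.8,"ty": 33.3,"tz": 0,"wx": 0,"wy": 0,"wz": 0},
    {"tx": 0,"ty": 0,"tz": 0,"wx": 0,"wy": 0,"wz": 0.1125},
    {"tx": 0,"ty": 0,"tz": 0,"wx": 0,"wy": 0,"wz": 0.1125},
    {"tx": 0,"ty": 0,"tz": 0,"wx": 0,"wy": 0,"wz": 0.1125},
    {"tx": 0,"ty": 0,"tz": 0,"wx": 0,"wy": 0,"wz": 0.1125},
    {"tx": 0,"ty": 0,"tz": 0,"wx": 0,"wy": 0,"wz": 0.1125},
    {"tx": 0,"ty": 0,"tz": 0,"wx": 0,"wy": 0,"wz": 0.1125}
  ],
  "claw": 0
}}

```text
time_s: 22.4
tool_pos: [660.3, 214.3, 210.0]
eef_rot: [-0.001, 0.903, 0.43, -0.002]
force: [0.6, -0.7, 0.3]
opening: 1.0
gripper_force: 0.0
```

Emit:
{"name": "jog_arm", "arguments": {
  "increments": [
    {"tx": 0,"ty": 0,"tz": 0,"wx": 0,"wy": 0,"wz": 0.1125},
    {"tx": 0,"ty": 0,"tz": 0,"wx": 0,"wy": 0,"wz": 0.1125},
    {"tx": 0,"ty": 0,"tz": 0,"wx": 0,"wy": 0,"wz": 0.1125},
    {"tx": 0,"ty": 0,"tz": 20,"wx": 0,"wy": 0,"wz": 0},
    {"tx": 0,"ty": 0,"tz": 30,"wx": 0,"wy": 0,"wz": 0},
    {"tx": 0,"ty": 0,"tz": 30,"wx": 0,"wy": 0,"wz": 0},
    {"tx": 0,"ty": 0,"tz": 0,"wx": 0,"wy": 0,"wz": 0},
    {"tx": 0,"ty": 0,"tz": 0,"wx": 0,"wy": 0,"wz": 0},
    {"tx": 0,"ty": 0,"tz": 0,"wx": 0,"wy": 0,"wz": 0}
  ]
}}

```text
time_s: 23.15
tool_pos: [661.6, 214.7, 133.4]
eef_rot: [-0.0, 0.961, 0.275, -0.0]
force: [-0.3, -0.7, 0.3]
opening: 0.997
gripper_force: 0.0
```

```bash
python3 - <<'E'
from meas import *
o=observe();print(o['time_s'],o['tool_pos'],o['eef_rot'],o['force'],o['q'])
m,i=snap('wrist','w13.png');pickle.dump((m,i),open('w13.pkl','wb'))
print(proj(m,[[663.5,215,19],[663.5,215,0]]))
print([(*s[:5].tolist(),*c.round(1).tolist(),plane(m,s[:2]+s[2:4]/2,19)[0].round(1)) for s,c,_ in comps(masks(i)['tan'],200)])
v=cv2.cvtColor(i,cv2.COLOR_RGB2HSV)[...,2]
u,w=proj(m,[663.5,215,10])[0].astype(int)
print(v[w,u-60:u+61:3],v[w-60:w+61:3,u])
E
```

```text
23.15 [661.61947872 214.66624266 133.40541375] [-2.82382994e-05  9.61433301e-01  2.75038144e-01 -1.61800424e-04] [-0.29775568 -0.74413531  0.28262658] [2.36585532e-01 2.69167285e-01 1.60113219e+00 4.48160345e-05
 1.27161887e+00 1.25010988e+00]
[[321.7947959  185.56200085]
 [321.77487758 181.61261571]]
[(303, 166, 38, 38, 595, 321.7, 186.5, array([664.1, 215.1,  19. ])), (22, 268, 90, 94, 3174, 56.2, 310.7, array([362.2, 392. ,  19. ])), (225, 282, 122, 50, 2492, 280.3, 309.2, array([513.4, 171.9,  19. ])), (462, 374, 40, 26, 537, 477.8, 389.5, array([ 543.5, -110.5,   19. ]))]
[ 82  85  93 103  95  91  72  60  63  67  67  48  50  47 108 190  92  91
  86  75  72  75  73  70  74  98 192  53  49  45  94 104 103 100  94 101
  98  90  94  98 103] [135 135 128 123 109 102 109 107 112 111  94  45  48  50  56 191  82  81
  70  71  72  72  75  71  84 134 188  62  51  44  78  80  79  84  89  85
  85  91  95  93  92]
```

View pics/w13.png

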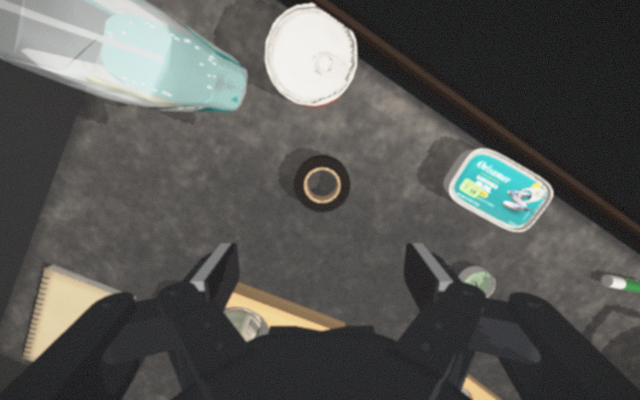

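The tape core is at (322,186), giving (664,215). The red tin and the bottle are clear. I'll descend to a TCP height of 2 mm (the open tips stand about 13 mm back) and grip.

Emit:
{"name": "jog_arm", "arguments": {
  "increments": [
    {"tx": 2.2,"ty": 0.8,"tz": 35,"wx": 0,"wy": 0,"wz": 0},
    {"tx": 0,"ty": 0,"tz": 35,"wx": 0,"wy": 0,"wz": 0},
    {"tx": 0,"ty": 0,"tz": 30,"wx": 0,"wy": 0,"wz": 0},
    {"tx": 0,"ty": 0,"tz": 20,"wx": 0,"wy": 0,"wz": 0},
    {"tx": 0,"ty": 0,"tz": 9,"wx": 0,"wy": 0,"wz": 0},
    {"tx": 0,"ty": 0,"tz": 0,"wx": 0,"wy": 0,"wz": 0},
    {"tx": 0,"ty": 0,"tz": 0,"wx": 0,"wy": 0,"wz": 0},
    {"tx": 0,"ty": 0,"tz": 0,"wx": 0,"wy": 0,"wz": 0},
    {"tx": 0,"ty": 0,"tz": 0,"wx": 0,"wy": 0,"wz": 0}
  ],
  "claw": 0
}}

```text
time_s: 23.95
tool_pos: [666.0, 215.7, 7.3]
eef_rot: [0.0, 0.961, 0.275, 0.002]
force: [0.0, -0.4, 0.6]
opening: 1.004
gripper_force: 0.0
```

Emit:
{"name": "jog_arm", "arguments": {
  "increments": [
    {"tx": 0,"ty": 0,"tz": 0,"wx": 0,"wy": 0,"wz": 0},
    {"tx": 0,"ty": 0,"tz": 0,"wx": 0,"wy": 0,"wz": 0},
    {"tx": 0,"ty": 0,"tz": 0,"wx": 0,"wy": 0,"wz": 0},
    {"tx": 0,"ty": 0,"tz": 0,"wx": 0,"wy": 0,"wz": 0}
  ],
  "claw": 0.22,
  "force": 25
}}

```text
time_s: 24.28
tool_pos: [664.0, 215.2, 4.5]
eef_rot: [0.0, 0.961, 0.275, 0.0]
force: [-0.0, -1.3, -0.5]
opening: 0.78
gripper_force: 0.0
```

Emit:
{"name": "jog_arm", "arguments": {
  "increments": [
    {"tx": 0,"ty": 0,"tz": 0,"wx": 0,"wy": 0,"wz": 0},
    {"tx": 0,"ty": 0,"tz": 0,"wx": 0,"wy": 0,"wz": 0},
    {"tx": 0,"ty": 0,"tz": 0,"wx": 0,"wy": 0,"wz": 0},
    {"tx": 0,"ty": 0,"tz": 0,"wx": 0,"wy": 0,"wz": 0}
  ],
  "claw": 0.4
}}

```text
time_s: 24.62
tool_pos: [663.8, 215.1, 4.0]
eef_rot: [-0.0, 0.961, 0.275, -0.0]
force: [-0.4, -0.2, 0.5]
opening: 0.599
gripper_force: 0.0
```

There is no contact at an opening of 51 mm, so the tips may have passed above the tape. I'll look at the tips and the tape in one crop.

```bash
python3 - <<'E'
from meas import *
o=observe();print(o['tool_pos'],o['opening'])
m,i=snap('wrist','w14.png');pickle.dump((m,i),open('w14.pkl','wb'))
a=camera('scene');w=cv2.imread('pics/w13.png')[...,::-1]
c=np.zeros((600,800,3),np.uint8)
c[:300,:]=cv2.resize(i[160:310,170:470],(800,400))[:300];c[300:,:400]=cv2.resize(a[170:230,180:260],(400,300),interpolation=cv2.INTER_CUBIC);c[300:,400:]=cv2.resize(w[210:310,180:313],(400,300),interpolation=cv2.INTER_CUBIC)
cv2.imwrite('pics/c14.png',c[...,::-1])
R_=R(o['eef_rot']);p=o['tool_pos'];z=R_[:,2]
for x in(11,-11):
  for y in(25.5,-25.5):print(x,y,[proj(m,p+R_@[x,y,-r])[0].round(0).tolist() for r in(0,6,13,20,30)])
E
```

```text
[663.77223127 215.100533     3.9962558 ] 0.5990532176965522
11 25.5 [[360.0, 213.0], [361.0, 216.0], [363.0, 220.0], [365.0, 224.0], [367.0, 231.0]]
11 -25.5 [[282.0, 213.0], [281.0, 216.0], [279.0, 220.0], [277.0, 224.0], [274.0, 230.0]]
-11 25.5 [[359.0, 244.0], [360.0, 248.0], [361.0, 253.0], [363.0, 258.0], [366.0, 266.0]]
-11 -25.5 [[283.0, 244.0], [282.0, 248.0], [280.0, 252.0], [279.0, 258.0], [276.0, 266.0]]
```

View pics/c14.png

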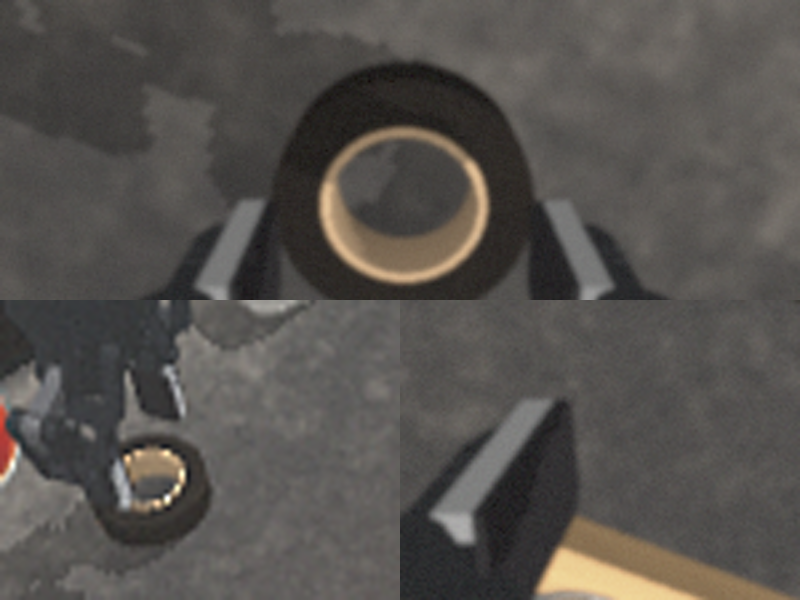

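The tape lies undisturbed between and beneath the tips: the fingers closed above it. The inner pad corners are at wrist (271,235) and (371,235). I'll triangulate the tips with the scene view (left (205,211), right (216,193)).

```bash
python3 - <<'E'
from meas import *
m,_=pickle.load(open('w14.pkl','rb'));ms=camera_model('scene')
print(tri(m,(268,235),ms,(205,211)),tri(m,(373,235),ms,(216,193)))
E
```

```text
(array([649.22931562, 239.00588592,  23.19822889]), np.float64(9.362529285370245)) (array([682.14369002, 184.66223063,  19.32783092]), np.float64(8.586011506288644))
```

Emit:
{"name": "jog_arm", "arguments": {
  "increments": [
    {"tx": 0,"ty": 0,"tz": 0,"wx": 0,"wy": 0,"wz": 0},
    {"tx": 0,"ty": 0,"tz": 0,"wx": 0,"wy": 0,"wz": 0},
    {"tx": 0,"ty": 0,"tz": 0,"wx": 0,"wy": 0,"wz": 0},
    {"tx": 0,"ty": 0,"tz": 0,"wx": 0,"wy": 0,"wz": 0}
  ],
  "claw": 0.08
}}

```text
time_s: 25.05
tool_pos: [663.8, 215.1, 4.1]
eef_rot: [-0.0, 0.961, 0.275, -0.0]
force: [-0.2, -0.9, 0.4]
opening: 0.92
gripper_force: 0.0
```

Emit:
{"name": "jog_arm", "arguments": {
  "increments": [
    {"tx": 0,"ty": 0,"tz": 2,"wx": 0,"wy": 0,"wz": 0},
    {"tx": 0,"ty": 0,"tz": 2,"wx": 0,"wy": 0,"wz": 0},
    {"tx": 0,"ty": 0,"tz": 0,"wx": 0,"wy": 0,"wz": 0},
    {"tx": 0,"ty": 0,"tz": 0,"wx": 0,"wy": 0,"wz": 0}
  ]
}}

```text
time_s: 25.38
tool_pos: [663.5, 215.1, -0.3]
eef_rot: [-0.0, 0.961, 0.275, -0.0]
force: [-0.7, 0.4, 0.0]
opening: 0.921
gripper_force: 0.0
```

No contact at T≈0. The triangulation puts the tips about 17 mm behind the TCP at this opening. I'll go down gently to T≈−9, watching the force.

Emit:
{"name": "jog_arm", "arguments": {
  "increments": [
    {"tx": 0,"ty": 0,"tz": 2,"wx": 0,"wy": 0,"wz": 0},
    {"tx": 0,"ty": 0,"tz": 2,"wx": 0,"wy": 0,"wz": 0},
    {"tx": 0,"ty": 0,"tz": 0,"wx": 0,"wy": 0,"wz": 0},
    {"tx": 0,"ty": 0,"tz": 0,"wx": 0,"wy": 0,"wz": 0}
  ]
}}

```text
time_s: 25.72
tool_pos: [663.6, 215.1, -4.2]
eef_rot: [-0.0, 0.961, 0.275, -0.0]
force: [-0.0, 0.8, 0.1]
opening: 0.92
gripper_force: 0.0
```

Emit:
{"name": "jog_arm", "arguments": {
  "increments": [
    {"tx": 0,"ty": 0,"tz": 2,"wx": 0,"wy": 0,"wz": 0},
    {"tx": 0,"ty": 0,"tz": 2,"wx": 0,"wy": 0,"wz": 0},
    {"tx": 0,"ty": 0,"tz": 0,"wx": 0,"wy": 0,"wz": 0},
    {"tx": 0,"ty": 0,"tz": 0,"wx": 0,"wy": 0,"wz": 0}
  ]
}}

```text
time_s: 26.05
tool_pos: [663.6, 215.1, -8.2]
eef_rot: [-0.0, 0.961, 0.275, -0.0]
force: [-0.5, -0.7, 0.1]
opening: 0.921
gripper_force: 0.0
```

Emit:
{"name": "jog_arm", "arguments": {
  "increments": [
    {"tx": 0,"ty": 0,"tz": 0,"wx": 0,"wy": 0,"wz": 0},
    {"tx": 0,"ty": 0,"tz": 0,"wx": 0,"wy": 0,"wz": 0},
    {"tx": 0,"ty": 0,"tz": 0,"wx": 0,"wy": 0,"wz": 0},
    {"tx": 0,"ty": 0,"tz": 0,"wx": 0,"wy": 0,"wz": 0},
    {"tx": 0,"ty": 0,"tz": 0,"wx": 0,"wy": 0,"wz": 0}
  ],
  "claw": 0.36,
  "force": 25
}}

```text
time_s: 26.47
tool_pos: [663.9, 215.1, -7.8]
eef_rot: [-0.0, 0.961, 0.275, 0.0]
force: [-0.4, -0.2, -0.3]
opening: 0.64
gripper_force: 0.0
```

Still above it, so the wrist-image estimate of about 35 mm is the better one. I'll open and keep going down in small checked steps.

Emit:
{"name": "jog_arm", "arguments": {
  "increments": [
    {"tx": 0,"ty": 0,"tz": 0,"wx": 0,"wy": 0,"wz": 0},
    {"tx": 0,"ty": 0,"tz": 0,"wx": 0,"wy": 0,"wz": 0},
    {"tx": 0,"ty": 0,"tz": 0,"wx": 0,"wy": 0,"wz": 0},
    {"tx": 0,"ty": 0,"tz": 2,"wx": 0,"wy": 0,"wz": 0},
    {"tx": 0,"ty": 0,"tz": 2,"wx": 0,"wy": 0,"wz": 0},
    {"tx": 0,"ty": 0,"tz": 2,"wx": 0,"wy": 0,"wz": 0},
    {"tx": 0,"ty": 0,"tz": 0,"wx": 0,"wy": 0,"wz": 0},
    {"tx": 0,"ty": 0,"tz": 0,"wx": 0,"wy": 0,"wz": 0}
  ],
  "claw": 0.12
}}

```text
time_s: 27.13
tool_pos: [663.6, 215.1, -14.3]
eef_rot: [-0.0, 0.961, 0.275, -0.0]
force: [0.1, 0.5, -0.1]
opening: 0.88
gripper_force: 0.0
```

Emit:
{"name": "jog_arm", "arguments": {
  "increments": [
    {"tx": 0,"ty": 0,"tz": 2,"wx": 0,"wy": 0,"wz": 0},
    {"tx": 0,"ty": 0,"tz": 2,"wx": 0,"wy": 0,"wz": 0},
    {"tx": 0,"ty": 0,"tz": 0,"wx": 0,"wy": 0,"wz": 0},
    {"tx": 0,"ty": 0,"tz": 0,"wx": 0,"wy": 0,"wz": 0}
  ]
}}

```text
time_s: 27.47
tool_pos: [663.6, 215.1, -18.1]
eef_rot: [-0.0, 0.961, 0.275, -0.0]
force: [-0.5, -0.0, -0.1]
opening: 0.884
gripper_force: 0.0
```

Emit:
{"name": "jog_arm", "arguments": {
  "increments": [
    {"tx": 0,"ty": 0,"tz": 0,"wx": 0,"wy": 0,"wz": 0},
    {"tx": 0,"ty": 0,"tz": 0,"wx": 0,"wy": 0,"wz": 0},
    {"tx": 0,"ty": 0,"tz": 0,"wx": 0,"wy": 0,"wz": 0},
    {"tx": 0,"ty": 0,"tz": 0,"wx": 0,"wy": 0,"wz": 0},
    {"tx": 0,"ty": 0,"tz": 0,"wx": 0,"wy": 0,"wz": 0}
  ],
  "claw": 0.34
}}

```text
time_s: 27.88
tool_pos: [664.3, 215.2, -17.3]
eef_rot: [0.0, 0.961, 0.275, 0.0]
force: [0.5, -0.6, 1.7]
opening: 0.673
gripper_force: 27.0
```

Contact now. I'll open a little, go 8 mm lower for more overlap, and grip again.

Emit:
{"name": "jog_arm", "arguments": {
  "increments": [
    {"tx": 0,"ty": 0,"tz": 0,"wx": 0,"wy": 0,"wz": 0},
    {"tx": 0,"ty": 0,"tz": 0,"wx": 0,"wy": 0,"wz": 0},
    {"tx": 0,"ty": 0,"tz": 0,"wx": 0,"wy": 0,"wz": 0},
    {"tx": 0,"ty": 0,"tz": 2,"wx": 0,"wy": 0,"wz": 0},
    {"tx": 0,"ty": 0,"tz": 2,"wx": 0,"wy": 0,"wz": 0},
    {"tx": 0,"ty": 0,"tz": 2,"wx": 0,"wy": 0,"wz": 0},
    {"tx": 0,"ty": 0,"tz": 2,"wx": 0,"wy": 0,"wz": 0},
    {"tx": 0,"ty": 0,"tz": 0,"wx": 0,"wy": 0,"wz": 0}
  ],
  "claw": 0.18
}}

```text
time_s: 28.55
tool_pos: [663.3, 215.0, -26.8]
eef_rot: [-0.0, 0.961, 0.275, -0.001]
force: [-0.5, -0.4, -0.5]
opening: 0.822
gripper_force: 0.0
```

Emit:
{"name": "jog_arm", "arguments": {
  "increments": [
    {"tx": 0,"ty": 0,"tz": 0,"wx": 0,"wy": 0,"wz": 0},
    {"tx": 0,"ty": 0,"tz": 0,"wx": 0,"wy": 0,"wz": 0},
    {"tx": 0,"ty": 0,"tz": 0,"wx": 0,"wy": 0,"wz": 0},
    {"tx": 0,"ty": 0,"tz": 0,"wx": 0,"wy": 0,"wz": 0}
  ],
  "claw": 0.45,
  "force": 35
}}

```text
time_s: 28.88
tool_pos: [664.0, 215.1, -25.8]
eef_rot: [0.0, 0.961, 0.275, 0.0]
force: [-0.4, 0.3, -0.3]
opening: 0.68
gripper_force: 37.6
```

Emit:
{"name": "jog_arm", "arguments": {
  "increments": [
    {"tx": 0,"ty": 0,"tz": -5,"wx": 0,"wy": 0,"wz": 0},
    {"tx": 0,"ty": 0,"tz": -10,"wx": 0,"wy": 0,"wz": 0},
    {"tx": 0,"ty": 0,"tz": -15,"wx": 0,"wy": 0,"wz": 0},
    {"tx": 0,"ty": 0,"tz": -20,"wx": 0,"wy": 0,"wz": 0},
    {"tx": 0,"ty": 0,"tz": -30,"wx": 0,"wy": 0,"wz": 0},
    {"tx": 0,"ty": 0,"tz": -35,"wx": 0,"wy": 0,"wz": 0},
    {"tx": 0,"ty": 0,"tz": -35,"wx": 0,"wy": 0,"wz": 0},
    {"tx": 0,"ty": 0,"tz": 0,"wx": 0,"wy": 0,"wz": 0}
  ]
}}

```text
time_s: 29.55
tool_pos: [669.4, 216.6, 136.7]
eef_rot: [0.0, 0.961, 0.275, 0.009]
force: [0.8, 0.5, 1.7]
opening: 0.679
gripper_force: 37.6
```

The tape is held at the 61 mm width. I'll carry it over the large emergency well.

Emit:
{"name": "jog_arm", "arguments": {
  "increments": [
    {"tx": -13,"ty": 7,"tz": 0,"wx": 0,"wy": 0,"wz": 0},
    {"tx": -24,"ty": 13,"tz": 0,"wx": 0,"wy": 0,"wz": 0},
    {"tx": -32,"ty": 17,"tz": 0,"wx": 0,"wy": 0,"wz": 0},
    {"tx": -33,"ty": 18,"tz": 0,"wx": 0,"wy": 0,"wz": 0},
    {"tx": -33,"ty": 18,"tz": 0,"wx": 0,"wy": 0,"wz": 0},
    {"tx": -33,"ty": 18,"tz": 0,"wx": 0,"wy": 0,"wz": 0},
    {"tx": -33,"ty": 18,"tz": 0,"wx": 0,"wy": 0,"wz": 0},
    {"tx": -33,"ty": 18,"tz": 0,"wx": 0,"wy": 0,"wz": 0},
    {"tx": -32,"ty": 17,"tz": 0,"wx": 0,"wy": 0,"wz": 0},
    {"tx": -24,"ty": 13,"tz": 0,"wx": 0,"wy": 0,"wz": 0},
    {"tx": -17,"ty": 8,"tz": 0,"wx": 0,"wy": 0,"wz": 0},
    {"tx": -9,"ty": 5,"tz": 0,"wx": 0,"wy": 0,"wz": 0}
  ]
}}

```text
time_s: 30.55
tool_pos: [484.9, -98.1, 125.7]
eef_rot: [0.001, 0.962, 0.274, 0.001]
force: [-0.2, 0.4, 0.0]
opening: 0.682
gripper_force: 37.6
```

Emit:
{"name": "jog_arm", "arguments": {
  "increments": [
    {"tx": 0,"ty": 0,"tz": 20,"wx": 0,"wy": 0,"wz": 0},
    {"tx": 0,"ty": 0,"tz": 25,"wx": 0,"wy": 0,"wz": 0},
    {"tx": 0,"ty": 0,"tz": 25,"wx": 0,"wy": 0,"wz": 0},
    {"tx": 0,"ty": 0,"tz": 20,"wx": 0,"wy": 0,"wz": 0},
    {"tx": 0,"ty": 0,"tz": 0,"wx": 0,"wy": 0,"wz": 0},
    {"tx": 0,"ty": 0,"tz": 0,"wx": 0,"wy": 0,"wz": 0},
    {"tx": 0,"ty": 0,"tz": 0,"wx": 0,"wy": 0,"wz": 0}
  ]
}}

```text
time_s: 31.13
tool_pos: [487.0, -96.4, 35.9]
eef_rot: [0.001, 0.961, 0.275, 0.001]
force: [0.7, 0.2, -0.1]
opening: 0.677
gripper_force: 37.8
```

```bash
python3 - <<'E'
from meas import *
o=observe();print(o['time_s'],o['tool_pos'],o['eef_rot'],o['force'],o['opening'])
m,i=snap('wrist','w15.png');pickle.dump((m,i),open('w15.pkl','wb'))
print(proj(m,[[486,-96.5,9.5],[475.5,-170,9.5],[466.5,-230.8,9.5]]).round(1).tolist())
zt=o['tool_pos'][2]+25.8+19
for k,z in(('tan',zt),('felt',9.5),('white',9.5)):
  print(k,[(*s[:5].tolist(),plane(m,s[:2]+s[2:4]/2,z)[0].round(1).tolist()) for s,c,_ in comps(masks(i)[k],250) if s[4]<3000 and s[1]<300])
E
```

```text
31.1333 [487.01245749 -96.39306644  35.94763737] [7.09298451e-04 9.61362454e-01 2.75282274e-01 1.18292694e-03] [ 0.65880905  0.24442788 -0.08337327] 0.676807909667827
[[320.3, 216.2], [391.1, 272.5], [443.5, 314.6]]
tan [(409, 0, 94, 60, 633, [604.8, -87.5, 80.7]), (427, 11, 42, 16, 385, [606.1, -82.2, 80.7]), (15, 53, 20, 55, 284, [493.0, 55.3, 80.7]), (283, 225, 77, 70, 2741, [488.0, -96.1, 80.7]), (33, 236, 87, 78, 1888, [413.9, 6.4, 80.7]), (335, 290, 54, 46, 385, [472.7, -131.4, 80.7])]
felt [(557, 0, 49, 33, 732, [684.9, -165.0, 9.5]), (594, 0, 46, 133, 2671, [676.8, -206.2, 9.5]), (316, 28, 35, 40, 579, [587.7, -43.0, 9.5]), (0, 31, 45, 89, 1573, [465.4, 121.6, 9.5]), (146, 40, 90, 152, 1873, [500.8, 16.9, 9.5]), (556, 56, 20, 60, 534, [650.5, -186.6, 9.5]), (432, 79, 46, 29, 583, [607.7, -126.9, 9.5]), (378, 116, 45, 25, 427, [570.0, -109.5, 9.5]), (455, 136, 56, 33, 631, [587.6, -168.9, 9.5]), (89, 169, 45, 35, 715, [424.6, 45.3, 9.5]), (273, 168, 96, 54, 2338, [500.4, -88.1, 9.5]), (402, 179, 55, 35, 638, [541.9, -156.8, 9.5]), (480, 179, 34, 24, 380, [571.6, -196.4, 9.5]), (532, 179, 21, 37, 341, [585.7, -228.4, 9.5]), (453, 191, 26, 27, 257, [551.5, -183.8, 9.5]), (292, 229, 60, 30, 1270, [467.3, -109.7, 9.5]), (234, 237, 28, 42, 451, [426.2, -66.6, 9.5]), (381, 237, 41, 42, 593, [490.3, -169.3, 9.5]), (54, 248, 33, 30, 528, [347.8, 50.6, 9.5]), (154, 248, 29, 22, 320, [392.2, -13.8, 9.5]), (0, 291, 92, 48, 638, [289.4, 52.4, 9.5])]
white [(502, 0, 13, 48, 408, [657.6, -129.1, 9.5]), (148, 73, 80, 118, 2412, [489.9, 14.1, 9.5]), (274, 169, 95, 51, 1851, [500.9, -88.2, 9.5]), (292, 230, 59, 29, 1183, [466.7, -109.6, 9.5]), (43, 293, 47, 45, 517, [298.0, 37.7, 9.5]), (0, 294, 47, 27, 843, [286.8, 70.5, 9.5])]
```

Emit:
{"name": "jog_arm", "arguments": {
  "increments": [
    {"tx": -1,"ty": -0.6,"tz": 12,"wx": 0,"wy": 0,"wz": 0},
    {"tx": 0,"ty": 0,"tz": 14,"wx": 0,"wy": 0,"wz": 0},
    {"tx": 0,"ty": 0,"tz": 12,"wx": 0,"wy": 0,"wz": 0},
    {"tx": 0,"ty": 0,"tz": 6,"wx": 0,"wy": 0,"wz": 0},
    {"tx": 0,"ty": 0,"tz": 4,"wx": 0,"wy": 0,"wz": 0},
    {"tx": 0,"ty": 0,"tz": 3,"wx": 0,"wy": 0,"wz": 0},
    {"tx": 0,"ty": 0,"tz": 1,"wx": 0,"wy": 0,"wz": 0},
    {"tx": 0,"ty": 0,"tz": 0,"wx": 0,"wy": 0,"wz": 0},
    {"tx": 0,"ty": 0,"tz": 0,"wx": 0,"wy": 0,"wz": 0},
    {"tx": 0,"ty": 0,"tz": 0,"wx": 0,"wy": 0,"wz": 0}
  ]
}}

```text
time_s: 32.02
tool_pos: [484.9, -96.4, -17.3]
eef_rot: [0.0, 0.961, 0.275, 0.0]
force: [-0.4, 0.0, -0.5]
opening: 0.678
gripper_force: 37.8
```

Emit:
{"name": "jog_arm", "arguments": {
  "increments": [
    {"tx": 0,"ty": 0,"tz": 0.8,"wx": 0,"wy": 0,"wz": 0},
    {"tx": 0,"ty": 0,"tz": 0.7,"wx": 0,"wy": 0,"wz": 0},
    {"tx": 0,"ty": 0,"tz": 0,"wx": 0,"wy": 0,"wz": 0},
    {"tx": 0,"ty": 0,"tz": 0,"wx": 0,"wy": 0,"wz": 0}
  ]
}}

```text
time_s: 32.35
tool_pos: [484.8, -96.4, -18.9]
eef_rot: [0.0, 0.961, 0.275, 0.0]
force: [-0.5, 0.7, 3.1]
opening: 0.683
gripper_force: 38.2
```

Contact came exactly at the felt height. I'll release, rise and go to the tealight, turning to yaw 82°.

Emit:
{"name": "jog_arm", "arguments": {
  "increments": [
    {"tx": 0,"ty": 0,"tz": 0,"wx": 0,"wy": 0,"wz": 0},
    {"tx": 0,"ty": 0,"tz": 0,"wx": 0,"wy": 0,"wz": 0},
    {"tx": 0,"ty": 0,"tz": 0,"wx": 0,"wy": 0,"wz": 0},
    {"tx": 0,"ty": 0,"tz": -5,"wx": 0,"wy": 0,"wz": 0},
    {"tx": 0,"ty": 0,"tz": -15,"wx": 0,"wy": 0,"wz": 0},
    {"tx": 0,"ty": 0,"tz": -30,"wx": 0,"wy": 0,"wz": 0},
    {"tx": 0,"ty": 0,"tz": -40,"wx": 0,"wy": 0,"wz": 0},
    {"tx": 0,"ty": 0,"tz": -40,"wx": 0,"wy": 0,"wz": 0}
  ],
  "claw": 0.15
}}

```text
time_s: 33.02
tool_pos: [483.1, -95.9, 111.2]
eef_rot: [-0.001, 0.961, 0.275, -0.001]
force: [1.6, -0.8, 0.7]
opening: 0.848
gripper_force: 0.0
```

Emit:
{"name": "jog_arm", "arguments": {
  "increments": [
    {"tx": 32.1,"ty": 2.7,"tz": 0,"wx": 0,"wy": 0,"wz": 0},
    {"tx": 32.1,"ty": 2.7,"tz": 0,"wx": 0,"wy": 0,"wz": 0},
    {"tx": 32.1,"ty": 2.7,"tz": 0,"wx": 0,"wy": 0,"wz": 0},
    {"tx": 32.1,"ty": 2.7,"tz": 0,"wx": 0,"wy": 0,"wz": 0},
    {"tx": 32.1,"ty": 2.7,"tz": 0,"wx": 0,"wy": 0,"wz": 0},
    {"tx": 32.1,"ty": 2.7,"tz": 0,"wx": 0,"wy": 0,"wz": 0},
    {"tx": 0,"ty": 0,"tz": 0,"wx": 0,"wy": 0,"wz": -0.109},
    {"tx": 0,"ty": 0,"tz": 0,"wx": 0,"wy": 0,"wz": -0.109},
    {"tx": 0,"ty": 0,"tz": 0,"wx": 0,"wy": 0,"wz": -0.109},
    {"tx": 0,"ty": 0,"tz": 0,"wx": 0,"wy": 0,"wz": -0.109},
    {"tx": 0,"ty": 0,"tz": 0,"wx": 0,"wy": 0,"wz": -0.109},
    {"tx": 0,"ty": 0,"tz": 0,"wx": 0,"wy": 0,"wz": -0.109}
  ],
  "claw": 0.3
}}

```text
time_s: 34.02
tool_pos: [656.3, -8.1, 110.7]
eef_rot: [-0.0, 0.821, 0.572, -0.0]
force: [0.8, 0.4, 0.5]
opening: 0.698
gripper_force: 0.0
```

Emit:
{"name": "jog_arm", "arguments": {
  "increments": [
    {"tx": 0,"ty": 0,"tz": 0,"wx": 0,"wy": 0,"wz": -0.109},
    {"tx": 0,"ty": 0,"tz": 0,"wx": 0,"wy": 0,"wz": -0.109},
    {"tx": 0,"ty": 0,"tz": 0,"wx": 0,"wy": 0,"wz": 0},
    {"tx": 0,"ty": 0,"tz": 0,"wx": 0,"wy": 0,"wz": 0},
    {"tx": 0,"ty": 0,"tz": 0,"wx": 0,"wy": 0,"wz": 0}
  ]
}}

```text
time_s: 34.43
tool_pos: [656.4, -8.2, 110.7]
eef_rot: [-0.0, 0.756, 0.654, -0.0]
force: [0.5, 0.7, 0.0]
opening: 0.7
gripper_force: 0.0
```

```bash
python3 - <<'E'
from meas import *
o=observe();print(o['time_s'],o['tool_pos'],o['eef_rot'],o['force'],o['opening'])
m,i=snap('wrist','w16.png');pickle.dump((m,i),open('w16.pkl','wb'))
mt=camera_model('top');it=snap('top','t16.png')[1]
print(proj(m,[[657,-8,15],[640,-102,13]]).round(1).tolist())
for k in('green','felt','white','yellow'):
  print(k,[(*s[:5].tolist(),plane(m,s[:2]+s[2:4]/2,15)[0].round(1).tolist()) for s,c,_ in comps(masks(i)[k],250) if s[4]<4000 and s[1]<300 and 200<s[0]<420])
g=[(c) for s,c,_ in comps(masks(i)['green'],250) if 280<c[0]<360]
print([tri(mt,(331.9,132),m,x) for x in g])
print('top tape',[(*s[:5].tolist(),plane(mt,s[:2]+s[2:4]/2,26)[0].round(1).tolist()) for s,c,_ in comps(masks(it)['tan'],60) if 340<c[0]<400 and 195<c[1]<230])
for (n,ii,mm) in(('w',i,m),):
  s,c,l=[t for t in comps(masks(ii)['yellow'],250)][0]
  r=cv2.minAreaRect(np.argwhere(l)[:,::-1].astype(np.float32));b=cv2.boxPoints(r)
  print('mat',r,plane(mm,b,13).round(1).tolist(),plane(mm,r[0],13))
E
```

```text
34.4333 [656.36579245  -8.19201754 110.68377253] [-3.48126703e-05  7.56077329e-01  6.54482292e-01 -2.90218328e-05] [0.4581087  0.69343598 0.0426767 ] 0.7003244356711728
[[321.3, 191.3], [318.1, 275.4]]
green [(305, 173, 35, 33, 844, [658.4, -6.3, 15.0])]
felt [(247, 52, 44, 41, 843, [626.6, 106.1, 15.0]), (211, 128, 26, 32, 372, [572.4, 50.9, 15.0]), (278, 150, 23, 30, 264, [630.3, 22.3, 15.0]), (231, 193, 70, 87, 1626, [593.2, -47.9, 15.0]), (217, 206, 31, 36, 395, [561.9, -29.4, 15.0])]
white [(384, 41, 79, 131, 2860, [760.7, 57.9, 15.0])]
yellow [(291, 250, 55, 49, 964, [640.8, -99.7, 15.0])]
[(array([658.20306908,  -8.30441799,   8.75369166]), np.float64(0.6653666507742279))]
top tape []
mat ((317.5591125488281, 273.9776306152344), (47.14046859741211, 31.653074264526367), 42.709388732910156) [[610.3, -90.6, 13.0], [637.5, -66.6, 13.0], [669.3, -109.8, 13.0], [641.9, -135.9, 13.0]] [[ 639.63808304 -100.15655437   13.        ]]
```

The tealight is at (657.7,−7.5), with the jaws aligned at 81.8°. I'll descend with the fingers partly open.

Emit:
{"name": "jog_arm", "arguments": {
  "increments": [
    {"tx": 0.9,"ty": 1.2,"tz": 35,"wx": 0,"wy": 0,"wz": 0},
    {"tx": 0,"ty": 0,"tz": 35,"wx": 0,"wy": 0,"wz": 0},
    {"tx": 0,"ty": 0,"tz": 30,"wx": 0,"wy": 0,"wz": 0},
    {"tx": 0,"ty": 0,"tz": 14,"wx": 0,"wy": 0,"wz": 0},
    {"tx": 0,"ty": 0,"tz": 0,"wx": 0,"wy": 0,"wz": 0},
    {"tx": 0,"ty": 0,"tz": 0,"wx": 0,"wy": 0,"wz": 0},
    {"tx": 0,"ty": 0,"tz": 6,"wx": 0,"wy": 0,"wz": 0},
    {"tx": 0,"ty": 0,"tz": 5,"wx": 0,"wy": 0,"wz": 0},
    {"tx": 0,"ty": 0,"tz": 4,"wx": 0,"wy": 0,"wz": 0},
    {"tx": 0,"ty": 0,"tz": 0,"wx": 0,"wy": 0,"wz": 0},
    {"tx": 0,"ty": 0,"tz": 0,"wx": 0,"wy": 0,"wz": 0},
    {"tx": 0,"ty": 0,"tz": 0,"wx": 0,"wy": 0,"wz": 0}
  ],
  "claw": 0.35
}}

```text
time_s: 35.53
tool_pos: [658.0, -7.4, -17.9]
eef_rot: [0.0, 0.755, 0.655, 0.0]
force: [0.5, -0.1, 1.3]
opening: 0.647
gripper_force: 0.0
```

Emit:
{"name": "jog_arm", "arguments": {
  "increments": [
    {"tx": 0,"ty": 0,"tz": 3,"wx": 0,"wy": 0,"wz": 0},
    {"tx": 0,"ty": 0,"tz": 3,"wx": 0,"wy": 0,"wz": 0},
    {"tx": 0,"ty": 0,"tz": 2,"wx": 0,"wy": 0,"wz": 0},
    {"tx": 0,"ty": 0,"tz": 0,"wx": 0,"wy": 0,"wz": 0},
    {"tx": 0,"ty": 0,"tz": 0,"wx": 0,"wy": 0,"wz": 0}
  ]
}}

```text
time_s: 35.95
tool_pos: [657.4, -7.4, -26.8]
eef_rot: [-0.0, 0.755, 0.655, -0.0]
force: [0.5, 0.0, -0.0]
opening: 0.648
gripper_force: 0.0
```

Emit:
{"name": "jog_arm", "arguments": {
  "increments": [
    {"tx": 0,"ty": 0,"tz": 0,"wx": 0,"wy": 0,"wz": 0},
    {"tx": 0,"ty": 0,"tz": 0,"wx": 0,"wy": 0,"wz": 0},
    {"tx": 0,"ty": 0,"tz": 0,"wx": 0,"wy": 0,"wz": 0},
    {"tx": 0,"ty": 0,"tz": 0,"wx": 0,"wy": 0,"wz": 0},
    {"tx": 0,"ty": 0,"tz": 0,"wx": 0,"wy": 0,"wz": 0}
  ],
  "claw": 0.6,
  "force": 20
}}

```text
time_s: 36.37
tool_pos: [658.0, -7.5, -26.2]
eef_rot: [0.0, 0.755, 0.655, 0.0]
force: [-0.0, 0.1, 0.6]
opening: 0.427
gripper_force: 20.1
```

The tealight is gripped. I'll lift it and carry it to the small well at (475.5,−170).

Emit:
{"name": "jog_arm", "arguments": {
  "increments": [
    {"tx": 0,"ty": 0,"tz": -4,"wx": 0,"wy": 0,"wz": 0},
    {"tx": 0,"ty": 0,"tz": -10,"wx": 0,"wy": 0,"wz": 0},
    {"tx": 0,"ty": 0,"tz": -20,"wx": 0,"wy": 0,"wz": 0},
    {"tx": 0,"ty": 0,"tz": -26,"wx": 0,"wy": 0,"wz": 0},
    {"tx": 0,"ty": 0,"tz": -20,"wx": 0,"wy": 0,"wz": 0},
    {"tx": 0,"ty": 0,"tz": 0,"wx": 0,"wy": 0,"wz": 0}
  ],
  "force": 25
}}

```text
time_s: 36.87
tool_pos: [661.8, -7.8, 60.5]
eef_rot: [0.004, 0.755, 0.655, 0.004]
force: [1.6, 0.2, 1.0]
opening: 0.429
gripper_force: 25.1
```

Emit:
{"name": "jog_arm", "arguments": {
  "increments": [
    {"tx": -9,"ty": -7,"tz": 0,"wx": 0,"wy": 0,"wz": 0},
    {"tx": -17,"ty": -14,"tz": 0,"wx": 0,"wy": 0,"wz": 0},
    {"tx": -23,"ty": -20,"tz": 0,"wx": 0,"wy": 0,"wz": 0},
    {"tx": -23,"ty": -20,"tz": 0,"wx": 0,"wy": 0,"wz": 0},
    {"tx": -23,"ty": -20,"tz": 0,"wx": 0,"wy": 0,"wz": 0},
    {"tx": -23,"ty": -20,"tz": 0,"wx": 0,"wy": 0,"wz": 0},
    {"tx": -23,"ty": -20,"tz": 0,"wx": 0,"wy": 0,"wz": 0},
    {"tx": -22,"ty": -17,"tz": 0,"wx": 0,"wy": 0,"wz": 0},
    {"tx": -16,"ty": -13,"tz": 0,"wx": 0,"wy": 0,"wz": 0},
    {"tx": -8,"ty": -6,"tz": 0,"wx": 0,"wy": 0,"wz": 0},
    {"tx": 0,"ty": 0,"tz": 0,"wx": 0,"wy": 0,"wz": 0},
    {"tx": 0,"ty": 0,"tz": 0,"wx": 0,"wy": 0,"wz": 0}
  ]
}}

```text
time_s: 37.87
tool_pos: [475.4, -170.3, 53.0]
eef_rot: [-0.001, 0.756, 0.655, 0.0]
force: [0.3, -0.0, 0.1]
opening: 0.43
gripper_force: 25.1
```

```bash
python3 - <<'E'
from meas import *
o=observe();print(o['time_s'],o['tool_pos'],o['eef_rot'],o['force'],o['opening'])
m,i=snap('wrist','w17.png');pickle.dump((m,i),open('w17.pkl','wb'))
zt=o['tool_pos'][2]+26.2
print(proj(m,[[475.5,-170.3,9.5],[486,-96.5,26],[466.5,-230.8,9.5]]).round(1).tolist())
for k,z in(('green',zt+13),('tan',26),('felt',9.5)):
  print(k,[(*s[:5].tolist(),plane(m,s[:2]+s[2:4]/2,z)[0].round(1).tolist()) for s,c,_ in comps(masks(i)[k],250) if s[4]<4000 and s[1]<300 and 230<s[0]<420])
E
```

```text
37.8667 [ 475.38934818 -170.32365679   52.97271554] [-5.25011735e-04  7.55711121e-01  6.54904899e-01  6.92566327e-07] [ 0.29933231 -0.04464871  0.14985897] 0.42960598177617143
[[320.7, 207.8], [320.5, 111.2], [320.3, 274.6]]
green [(288, 227, 66, 54, 2744, [476.1, -169.2, 92.2])]
tan [(292, 80, 57, 60, 975, [486.1, -95.7, 26.0]), (274, 297, 95, 26, 1531, [464.2, -254.2, 26.0])]
felt [(273, 58, 98, 103, 1630, [487.2, -95.1, 9.5]), (297, 86, 47, 50, 1779, [486.0, -96.0, 9.5]), (416, 100, 36, 31, 353, [568.8, -111.0, 9.5]), (391, 172, 29, 32, 458, [544.6, -163.4, 9.5]), (402, 196, 20, 37, 272, [548.6, -186.5, 9.5]), (263, 234, 21, 41, 408, [429.7, -206.1, 9.5]), (359, 234, 22, 41, 400, [511.2, -217.6, 9.5])]
```

The tape sits centred with a felt ring around it. I'll lower the tealight.

Emit:
{"name": "jog_arm", "arguments": {
  "increments": [
    {"tx": -0.5,"ty": 0,"tz": 15,"wx": 0,"wy": 0,"wz": 0},
    {"tx": 0,"ty": 0,"tz": 18,"wx": 0,"wy": 0,"wz": 0},
    {"tx": 0,"ty": 0,"tz": 15,"wx": 0,"wy": 0,"wz": 0},
    {"tx": 0,"ty": 0,"tz": 10,"wx": 0,"wy": 0,"wz": 0},
    {"tx": 0,"ty": 0,"tz": 6,"wx": 0,"wy": 0,"wz": 0},
    {"tx": 0,"ty": 0,"tz": 3,"wx": 0,"wy": 0,"wz": 0},
    {"tx": 0,"ty": 0,"tz": 2.5,"wx": 0,"wy": 0,"wz": 0},
    {"tx": 0,"ty": 0,"tz": 0,"wx": 0,"wy": 0,"wz": 0},
    {"tx": 0,"ty": 0,"tz": 0,"wx": 0,"wy": 0,"wz": 0},
    {"tx": 0,"ty": 0,"tz": 0,"wx": 0,"wy": 0,"wz": 0}
  ]
}}

```text
time_s: 38.75
tool_pos: [476.5, -171.3, -15.1]
eef_rot: [0.001, 0.755, 0.655, 0.0]
force: [-0.6, 0.2, 0.1]
opening: 0.423
gripper_force: 25.1
```

Emit:
{"name": "jog_arm", "arguments": {
  "increments": [
    {"tx": 0,"ty": 0,"tz": 1,"wx": 0,"wy": 0,"wz": 0},
    {"tx": 0,"ty": 0,"tz": 0.7,"wx": 0,"wy": 0,"wz": 0},
    {"tx": 0,"ty": 0,"tz": 0,"wx": 0,"wy": 0,"wz": 0},
    {"tx": 0,"ty": 0,"tz": 0,"wx": 0,"wy": 0,"wz": 0}
  ]
}}

```text
time_s: 39.08
tool_pos: [475.8, -171.0, -17.5]
eef_rot: [0.0, 0.755, 0.655, 0.0]
force: [0.6, -0.0, -0.4]
opening: 0.423
gripper_force: 25.1
```

Emit:
{"name": "jog_arm", "arguments": {
  "increments": [
    {"tx": 0,"ty": 0,"tz": 0.7,"wx": 0,"wy": 0,"wz": 0},
    {"tx": 0,"ty": 0,"tz": 0.7,"wx": 0,"wy": 0,"wz": 0},
    {"tx": 0,"ty": 0,"tz": 0.5,"wx": 0,"wy": 0,"wz": 0},
    {"tx": 0,"ty": 0,"tz": 0,"wx": 0,"wy": 0,"wz": 0},
    {"tx": 0,"ty": 0,"tz": 0,"wx": 0,"wy": 0,"wz": 0}
  ]
}}

```text
time_s: 39.5
tool_pos: [476.2, -171.1, -18.2]
eef_rot: [-0.0, 0.755, 0.655, -0.0]
force: [-4.1, 2.1, 8.7]
opening: 0.426
gripper_force: 31.0
```

Contact is at the felt, within about 1 mm. I'll release, rise, go to the matchbox and turn to its axis.

Emit:
{"name": "jog_arm", "arguments": {
  "increments": [
    {"tx": 0,"ty": 0,"tz": 0,"wx": 0,"wy": 0,"wz": 0},
    {"tx": 0,"ty": 0,"tz": 0,"wx": 0,"wy": 0,"wz": 0},
    {"tx": 0,"ty": 0,"tz": 0,"wx": 0,"wy": 0,"wz": 0},
    {"tx": 0,"ty": 0,"tz": -5,"wx": 0,"wy": 0,"wz": 0},
    {"tx": 0,"ty": 0,"tz": -15,"wx": 0,"wy": 0,"wz": 0},
    {"tx": 0,"ty": 0,"tz": -30,"wx": 0,"wy": 0,"wz": 0},
    {"tx": 0,"ty": 0,"tz": -40,"wx": 0,"wy": 0,"wz": 0},
    {"tx": 0,"ty": 0,"tz": -40,"wx": 0,"wy": 0,"wz": 0}
  ],
  "claw": 0.35
}}

```text
time_s: 40.17
tool_pos: [474.6, -170.4, 110.9]
eef_rot: [-0.001, 0.755, 0.655, -0.001]
force: [0.3, -0.1, 0.6]
opening: 0.647
gripper_force: 0.0
```

Emit:
{"name": "jog_arm", "arguments": {
  "increments": [
    {"tx": 18.4,"ty": 30.7,"tz": 0,"wx": 0,"wy": 0,"wz": 0},
    {"tx": 18.4,"ty": 30.7,"tz": 0,"wx": 0,"wy": 0,"wz": 0},
    {"tx": 18.4,"ty": 30.7,"tz": 0,"wx": 0,"wy": 0,"wz": 0},
    {"tx": 18.4,"ty": 30.7,"tz": 0,"wx": 0,"wy": 0,"wz": 0},
    {"tx": 18.4,"ty": 30.7,"tz": 0,"wx": 0,"wy": 0,"wz": 0},
    {"tx": 0,"ty": 0,"tz": 0,"wx": 0,"wy": 0,"wz": -0.111},
    {"tx": 0,"ty": 0,"tz": 0,"wx": 0,"wy": 0,"wz": -0.111},
    {"tx": 0,"ty": 0,"tz": 0,"wx": 0,"wy": 0,"wz": -0.111},
    {"tx": 0,"ty": 0,"tz": 0,"wx": 0,"wy": 0,"wz": -0.111},
    {"tx": 0,"ty": 0,"tz": 0,"wx": 0,"wy": 0,"wz": -0.111},
    {"tx": 0,"ty": 0,"tz": 0,"wx": 0,"wy": 0,"wz": -0.111},
    {"tx": 0,"ty": 0,"tz": 0,"wx": 0,"wy": 0,"wz": -0.111}
  ],
  "claw": 0.25
}}

```text
time_s: 41.17
tool_pos: [640.7, -101.5, 110.5]
eef_rot: [-0.0, 0.448, 0.894, -0.0]
force: [1.1, -0.1, -0.2]
opening: 0.751
gripper_force: 0.0
```

Emit:
{"name": "jog_arm", "arguments": {
  "increments": [
    {"tx": 0,"ty": 0,"tz": 0,"wx": 0,"wy": 0,"wz": 0},
    {"tx": 0,"ty": 0,"tz": 0,"wx": 0,"wy": 0,"wz": 0},
    {"tx": 0,"ty": 0,"tz": 0,"wx": 0,"wy": 0,"wz": 0}
  ]
}}

```text
time_s: 41.42
tool_pos: [640.7, -101.5, 110.5]
eef_rot: [-0.0, 0.452, 0.892, -0.0]
force: [0.4, -0.6, -1.3]
opening: 0.75
gripper_force: 0.0
```

```bash
python3 - <<'E'
from meas import *
o=observe();q=o['eef_rot'];print(o['time_s'],o['tool_pos'],'yaw',np.degrees(2*np.arctan2(q[2],q[1])),o['force'],o['opening'],o['q'][5])
m,i=snap('wrist','w18.png');pickle.dump((m,i),open('w18.pkl','wb'))
h,s,v=[x.astype(int) for x in cv2.split(cv2.cvtColor(i,cv2.COLOR_RGB2HSV))]
u0,v0=proj(m,[641,-102,13])[0].astype(int);print(u0,v0)
for nm,k in(('yellow',masks(i)['yellow']),('yel+white',masks(i)['yellow']|masks(i)['tan']|((v>150)&(s<60)))):
  k=k.astype(np.uint8);k[:v0-50]=0;k[v0+50:]=0;k[:,:u0-50]=0;k[:,u0+50:]=0
  for S,c,l in comps(k,300):
    r=cv2.minAreaRect(np.argwhere(l)[:,::-1].astype(np.float32));P=plane(m,cv2.boxPoints(r),13)[:,:2]
    e=[P[1]-P[0],P[2]-P[1]];print(nm,S,np.round(r[0],1),np.round(r[1],1),round(r[2],1),P.mean(0).round(1),[(round(np.linalg.norm(x),1),round(np.degrees(np.arctan2(x[1],x[0])),1)) for x in e])
E
```

```text
41.4167 [ 640.72090348 -101.49975259  110.47263075] yaw 126.27718830543262 [ 0.4412119  -0.57034015 -1.32609497] 0.7503174972987148 -0.873006645594245
320 191
yellow [ 303  163   37   53 1815] [321. 189.] [52. 36.] 90.0 [ 640.4 -100.4] [(np.float64(34.9), np.float64(36.3)), (np.float64(53.4), np.float64(-52.7))]
yel+white [ 301  162   40   61 2289] [320.5 192. ] [60. 39.] 90.0 [ 642.  -103.4] [(np.float64(37.8), np.float64(36.3)), (np.float64(62.0), np.float64(-52.6))]
```

The box is aligned with the tool within 1° and centred at about (641.5,−103). I'll descend and grip.

Emit:
{"name": "jog_arm", "arguments": {
  "increments": [
    {"tx": -1.5,"ty": 0,"tz": 35,"wx": 0,"wy": 0,"wz": 0},
    {"tx": 0,"ty": 0,"tz": 35,"wx": 0,"wy": 0,"wz": 0},
    {"tx": 0,"ty": 0,"tz": 30,"wx": 0,"wy": 0,"wz": 0},
    {"tx": 0,"ty": 0,"tz": 14,"wx": 0,"wy": 0,"wz": 0},
    {"tx": 0,"ty": 0,"tz": 0,"wx": 0,"wy": 0,"wz": 0},
    {"tx": 0,"ty": 0,"tz": 0,"wx": 0,"wy": 0,"wz": 0},
    {"tx": 0,"ty": 0,"tz": 8,"wx": 0,"wy": 0,"wz": 0},
    {"tx": 0,"ty": 0,"tz": 6,"wx": 0,"wy": 0,"wz": 0},
    {"tx": 0,"ty": 0,"tz": 5,"wx": 0,"wy": 0,"wz": 0},
    {"tx": 0,"ty": 0,"tz": 3,"wx": 0,"wy": 0,"wz": 0},
    {"tx": 0,"ty": 0,"tz": 0,"wx": 0,"wy": 0,"wz": 0},
    {"tx": 0,"ty": 0,"tz": 0,"wx": 0,"wy": 0,"wz": 0}
  ],
  "claw": 0.38
}}

```text
time_s: 42.47
tool_pos: [641.7, -102.7, -25.5]
eef_rot: [-0.0, 0.451, 0.893, -0.0]
force: [-0.3, -0.3, 0.4]
opening: 0.62
gripper_force: 0.0
```

Emit:
{"name": "jog_arm", "arguments": {
  "increments": [
    {"tx": 0,"ty": 0,"tz": 0,"wx": 0,"wy": 0,"wz": 0},
    {"tx": 0,"ty": 0,"tz": 0,"wx": 0,"wy": 0,"wz": 0},
    {"tx": 0,"ty": 0,"tz": 0,"wx": 0,"wy": 0,"wz": 0},
    {"tx": 0,"ty": 0,"tz": 0,"wx": 0,"wy": 0,"wz": 0},
    {"tx": 0,"ty": 0,"tz": 0,"wx": 0,"wy": 0,"wz": 0},
    {"tx": 0,"ty": 0,"tz": 0,"wx": 0,"wy": 0,"wz": 0}
  ],
  "claw": 0.63,
  "force": 20
}}

```text
time_s: 42.97
tool_pos: [642.1, -102.8, -25.0]
eef_rot: [0.0, 0.451, 0.893, 0.0]
force: [0.2, -0.4, 1.5]
opening: 0.409
gripper_force: 20.8
```

The matchbox is gripped. I'll lift it, carry it over and turn it to the well's axis.

Emit:
{"name": "jog_arm", "arguments": {
  "increments": [
    {"tx": 0,"ty": 0,"tz": -4,"wx": 0,"wy": 0,"wz": 0},
    {"tx": 0,"ty": 0,"tz": -10,"wx": 0,"wy": 0,"wz": 0},
    {"tx": 0,"ty": 0,"tz": -20,"wx": 0,"wy": 0,"wz": 0},
    {"tx": 0,"ty": 0,"tz": -26,"wx": 0,"wy": 0,"wz": 0},
    {"tx": 0,"ty": 0,"tz": -20,"wx": 0,"wy": 0,"wz": 0},
    {"tx": 0,"ty": 0,"tz": 0,"wx": 0,"wy": 0,"wz": 0}
  ],
  "force": 25
}}

```text
time_s: 43.47
tool_pos: [645.4, -103.6, 60.9]
eef_rot: [0.005, 0.451, 0.893, 0.001]
force: [0.8, 0.1, -0.3]
opening: 0.412
gripper_force: 25.1
```

Emit:
{"name": "jog_arm", "arguments": {
  "increments": [
    {"tx": 0,"ty": -10,"tz": 0,"wx": 0,"wy": 0,"wz": 0},
    {"tx": 0,"ty": -20,"tz": 0,"wx": 0,"wy": 0,"wz": 0},
    {"tx": 0,"ty": -29,"tz": 0,"wx": 0,"wy": 0,"wz": 0},
    {"tx": 0,"ty": -29,"tz": 0,"wx": 0,"wy": 0,"wz": 0},
    {"tx": 0.7,"ty": -29,"tz": 0,"wx": 0,"wy": 0,"wz": 0},
    {"tx": 0,"ty": -29,"tz": 0,"wx": 0,"wy": 0,"wz": 0},
    {"tx": 0,"ty": -29,"tz": 0,"wx": 0,"wy": 0,"wz": 0},
    {"tx": 0,"ty": -24,"tz": 0,"wx": 0,"wy": 0,"wz": 0},
    {"tx": 0,"ty": -12,"tz": 0,"wx": 0,"wy": 0,"wz": 0},
    {"tx": 0,"ty": -6,"tz": 0,"wx": 0,"wy": 0,"wz": 0},
    {"tx": 0,"ty": 0,"tz": 0,"wx": 0,"wy": 0,"wz": -0.08},
    {"tx": 0,"ty": 0,"tz": 0,"wx": 0,"wy": 0,"wz": -0.1}
  ]
}}

```text
time_s: 44.47
tool_pos: [466.2, -230.7, 53.9]
eef_rot: [-0.0, 0.367, 0.93, 0.0]
force: [-0.3, -0.5, 0.7]
opening: 0.416
gripper_force: 25.1
```

Emit:
{"name": "jog_arm", "arguments": {
  "increments": [
    {"tx": 0,"ty": 0,"tz": 0,"wx": 0,"wy": 0,"wz": -0.11},
    {"tx": 0,"ty": 0,"tz": 0,"wx": 0,"wy": 0,"wz": -0.11},
    {"tx": 0,"ty": 0,"tz": 0,"wx": 0,"wy": 0,"wz": -0.11},
    {"tx": 0,"ty": 0,"tz": 0,"wx": 0,"wy": 0,"wz": -0.11},
    {"tx": 0,"ty": 0,"tz": 0,"wx": 0,"wy": 0,"wz": -0.1},
    {"tx": 0,"ty": 0,"tz": 0,"wx": 0,"wy": 0,"wz": -0.07},
    {"tx": 0,"ty": 0,"tz": 0,"wx": 0,"wy": 0,"wz": 0},
    {"tx": 0,"ty": 0,"tz": 0,"wx": 0,"wy": 0,"wz": 0},
    {"tx": 0,"ty": 0,"tz": 0,"wx": 0,"wy": 0,"wz": 0}
  ]
}}

```text
time_s: 45.22
tool_pos: [466.7, -230.6, 54.2]
eef_rot: [-0.0, 0.073, 0.997, 0.0]
force: [0.2, -0.1, -0.2]
opening: 0.413
gripper_force: 25.1
```

```bash
python3 - <<'E'
from meas import *
o=observe();q=o['eef_rot'];p=o['tool_pos'];print(o['time_s'],p,'yaw',np.degrees(2*np.arctan2(q[2],q[1])),o['force'],o['opening'],o['q'][5])
m,i=snap('wrist','w19.png');pickle.dump((m,i),open('w19.pkl','wb'))
zt=p[2]+25+13
h,s,v=[x.astype(int) for x in cv2.split(cv2.cvtColor(i,cv2.COLOR_RGB2HSV))]
u0,v0=proj(m,[p[0],p[1],zt])[0].astype(int);print(u0,v0,proj(m,[466.5,-230.8,9.5]).round())
for nm,k in(('yellow',masks(i)['yellow']),('tan',masks(i)['tan']),('felt',masks(i)['felt'])):
  k=k.astype(np.uint8).copy();k[:max(v0-110,0)]=0;k[v0+70:]=0;k[:,:u0-80]=0;k[:,u0+80:]=0
  for S,c,l in comps(k,300):
    r=cv2.minAreaRect(np.argwhere(l)[:,::-1].astype(np.float32));P=plane(m,cv2.boxPoints(r),zt if nm!='felt' else 9.5)[:,:2]
    e=[P[1]-P[0],P[2]-P[1]];print(nm,S,np.round(r[0],1),np.round(r[1],1),round(r[2],1),P.mean(0).round(1),[(round(np.linalg.norm(x),1),round(np.degrees(np.arctan2(x[1],x[0])),1)) for x in e])
E
```

```text
45.2167 [ 466.72771477 -230.5904072    54.1874403 ] yaw 171.61478679121464 [ 0.24070034 -0.08594369 -0.21325578] 0.41309962747015827 -1.9866442140418774
320 253 [[320. 206.]]
yellow [ 286  203   70   93 5800] [320.5 249. ] [92. 69.] 90.0 [ 465.3 -230.4] [(np.float64(34.7), np.float64(81.7)), (np.float64(53.4), np.float64(-6.4))]
tan [ 259  143  141  155 8625] [329. 220.] [154. 140.] 90.0 [ 451.9 -224. ] [(np.float64(66.3), np.float64(81.7)), (np.float64(84.6), np.float64(-4.0))]
felt [ 291  163   59   34 1923] [320.  179.5] [33. 58.] 90.0 [ 444.6 -227.9] [(np.float64(45.3), np.float64(81.7)), (np.float64(26.7), np.float64(-6.8))]
felt [ 367  177   33   59 1517] [383. 206.] [58. 32.] 90.0 [ 474.4 -180.3] [(np.float64(25.3), np.float64(81.7)), (np.float64(49.8), np.float64(-4.0))]
felt [264 234  21  40 380] [273.2 252.5] [13.6 40.7] 12.2 [ 502.1 -276.9] [(np.float64(38.5), np.float64(157.6)), (np.float64(11.4), np.float64(68.4))]
felt [359 234  20  40 375] [369.2 252.5] [40.5 13.1] 77.5 [ 514.  -195.5] [(np.float64(10.9), np.float64(95.3)), (np.float64(38.3), np.float64(6.0))]
```

The box is aligned with the well. A small shift, then I'll lower it.

Emit:
{"name": "jog_arm", "arguments": {
  "increments": [
    {"tx": 1.5,"ty": 0,"tz": 15,"wx": 0,"wy": 0,"wz": 0},
    {"tx": 0,"ty": 0,"tz": 18,"wx": 0,"wy": 0,"wz": 0},
    {"tx": 0,"ty": 0,"tz": 15,"wx": 0,"wy": 0,"wz": 0},
    {"tx": 0,"ty": 0,"tz": 10,"wx": 0,"wy": 0,"wz": 0},
    {"tx": 0,"ty": 0,"tz": 6,"wx": 0,"wy": 0,"wz": 0},
    {"tx": 0,"ty": 0,"tz": 4,"wx": 0,"wy": 0,"wz": 0},
    {"tx": 0,"ty": 0,"tz": 1.5,"wx": 0,"wy": 0,"wz": 0},
    {"tx": 0,"ty": 0,"tz": 0,"wx": 0,"wy": 0,"wz": 0},
    {"tx": 0,"ty": 0,"tz": 0,"wx": 0,"wy": 0,"wz": 0},
    {"tx": 0,"ty": 0,"tz": 0,"wx": 0,"wy": 0,"wz": 0}
  ]
}}

```text
time_s: 46.1
tool_pos: [465.8, -231.1, -14.1]
eef_rot: [0.001, 0.073, 0.997, -0.0]
force: [0.4, 0.5, -0.9]
opening: 0.413
gripper_force: 25.1
```

Emit:
{"name": "jog_arm", "arguments": {
  "increments": [
    {"tx": 0,"ty": 0,"tz": 0.7,"wx": 0,"wy": 0,"wz": 0},
    {"tx": 0,"ty": 0,"tz": 0.7,"wx": 0,"wy": 0,"wz": 0},
    {"tx": 0,"ty": 0,"tz": 0,"wx": 0,"wy": 0,"wz": 0},
    {"tx": 0,"ty": 0,"tz": 0,"wx": 0,"wy": 0,"wz": 0}
  ]
}}

```text
time_s: 46.43
tool_pos: [465.1, -230.7, -16.3]
eef_rot: [0.0, 0.073, 0.997, -0.0]
force: [0.1, 0.0, 0.3]
opening: 0.409
gripper_force: 25.1
```

Emit:
{"name": "jog_arm", "arguments": {
  "increments": [
    {"tx": 0,"ty": 0,"tz": 0.7,"wx": 0,"wy": 0,"wz": 0},
    {"tx": 0,"ty": 0,"tz": 0.6,"wx": 0,"wy": 0,"wz": 0},
    {"tx": 0,"ty": 0,"tz": 0.3,"wx": 0,"wy": 0,"wz": 0},
    {"tx": 0,"ty": 0,"tz": 0,"wx": 0,"wy": 0,"wz": 0},
    {"tx": 0,"ty": 0,"tz": 0,"wx": 0,"wy": 0,"wz": 0}
  ]
}}

```text
time_s: 46.85
tool_pos: [465.2, -230.8, -17.9]
eef_rot: [-0.0, 0.073, 0.997, 0.0]
force: [-0.8, -0.4, 1.0]
opening: 0.413
gripper_force: 25.9
```

Touching the felt. I'll open only a little, because the tealight stands next to the finger, and rise.

Emit:
{"name": "jog_arm", "arguments": {
  "increments": [
    {"tx": 0,"ty": 0,"tz": 0,"wx": 0,"wy": 0,"wz": 0},
    {"tx": 0,"ty": 0,"tz": 0,"wx": 0,"wy": 0,"wz": 0},
    {"tx": 0,"ty": 0,"tz": 0,"wx": 0,"wy": 0,"wz": 0},
    {"tx": 0,"ty": 0,"tz": -4,"wx": 0,"wy": 0,"wz": 0},
    {"tx": 0,"ty": 0,"tz": -10,"wx": 0,"wy": 0,"wz": 0},
    {"tx": 0,"ty": 0,"tz": -25,"wx": 0,"wy": 0,"wz": 0},
    {"tx": 0,"ty": 0,"tz": -40,"wx": 0,"wy": 0,"wz": 0},
    {"tx": 0,"ty": 0,"tz": -40,"wx": 0,"wy": 0,"wz": 0},
    {"tx": 0,"ty": 0,"tz": -40,"wx": 0,"wy": 0,"wz": 0},
    {"tx": 0,"ty": 0,"tz": -40,"wx": 0,"wy": 0,"wz": 0},
    {"tx": 0,"ty": 0,"tz": 0,"wx": 0,"wy": 0,"wz": 0},
    {"tx": 0,"ty": 0,"tz": 0,"wx": 0,"wy": 0,"wz": 0}
  ],
  "claw": 0.48
}}

```text
time_s: 47.85
tool_pos: [467.2, -232.0, 186.1]
eef_rot: [0.004, 0.073, 0.997, -0.002]
force: [-0.3, 0.1, -1.5]
opening: 0.523
gripper_force: 0.0
```

Emit:
{"name": "jog_arm", "arguments": {
  "increments": [
    {"tx": -35,"ty": 0,"tz": 0,"wx": 0,"wy": 0,"wz": 0},
    {"tx": -35,"ty": 0,"tz": 0,"wx": 0,"wy": 0,"wz": 0},
    {"tx": 0,"ty": 0,"tz": -30,"wx": 0,"wy": 0,"wz": 0},
    {"tx": 0,"ty": 0,"tz": -30,"wx": 0,"wy": 0,"wz": 0},
    {"tx": 0,"ty": 0,"tz": 0,"wx": 0,"wy": 0,"wz": 0},
    {"tx": 0,"ty": 0,"tz": 0,"wx": 0,"wy": 0,"wz": 0},
    {"tx": 0,"ty": 0,"tz": 0,"wx": 0,"wy": 0,"wz": 0}
  ]
}}

```text
time_s: 48.43
tool_pos: [533.7, -240.5, 239.6]
eef_rot: [-0.001, 0.073, 0.997, 0.0]
force: [-0.9, -0.1, 0.3]
opening: 0.52
gripper_force: 0.0
```

```bash
python3 - <<'E'
from meas import *
o=observe();print(o['time_s'],o['tool_pos'],o['force'],o['opening'])
m,i=snap('wrist','w20.png');pickle.dump((m,i),open('w20.pkl','wb'))
print(proj(m,[[486,-96.5,26],[475.5,-170.3,22],[466.5,-230.8,20],[461.5,126,113],[451,205,80]]).round().tolist())
for nm,z in(('yellow',20),('green',20),('tan',26),('felt',9.5),('white',9.5)):
  for S,c,l in comps(masks(i)[nm],150):
    if S[4]>6000: continue
    r=cv2.minAreaRect(np.argwhere(l)[:,::-1].astype(np.float32));P=plane(m,cv2.boxPoints(r),z)[:,:2]
    if not(420<P[:,0].mean()<530): continue
    e=[P[1]-P[0],P[2]-P[1]];print(nm,S,P.mean(0).round(1),[(round(np.linalg.norm(x),1),round(np.degrees(np.arctan2(x[1],x[0])),1)) for x in e])
E
```

```text
48.4333 [ 533.73435755 -240.51103138  239.60061303] [-0.85633769 -0.08105771  0.26019553] 0.5199583432471453
[[422.0, 120.0], [366.0, 120.0], [321.0, 120.0], [681.0, 60.0], [721.0, 44.0]]
yellow [309  97  25  40 978] [ 463.  -229.8] [(np.float64(31.8), np.float64(81.7)), (np.float64(50.5), np.float64(-7.6))]
green [353 108  24  26 492] [ 476.3 -172.2] [(np.float64(30.8), np.float64(81.7)), (np.float64(32.7), np.float64(-5.2))]
tan [307  95  29  44 652] [ 463.1 -229.8] [(np.float64(36.5), np.float64(81.7)), (np.float64(54.9), np.float64(-7.5))]
tan [408 103  31  32 392] [484.9 -95.7] [(np.float64(39.4), np.float64(81.7)), (np.float64(40.0), np.float64(-1.8))]
felt [569  54  54  43 475] [470.4 135.6] [(np.float64(45.3), np.float64(125.3)), (np.float64(71.0), np.float64(41.9))]
felt [490  73  21  72 373] [488.5  14.5] [(np.float64(94.2), np.float64(175.7)), (np.float64(20.4), np.float64(76.9))]
felt [304  93  34  53 440] [ 466.5 -231. ] [(np.float64(44.7), np.float64(81.7)), (np.float64(69.5), np.float64(-7.4))]
felt [393  93  42  54 485] [ 485.8 -103.2] [(np.float64(55.6), np.float64(81.7)), (np.float64(71.4), np.float64(-2.0))]
felt [348 102  35  36 981] [ 475.6 -169.8] [(np.float64(46.5), np.float64(81.7)), (np.float64(46.9), np.float64(-4.9))]
felt [411 107  21  24 384] [485.2 -92.7] [(np.float64(30.8), np.float64(176.7)), (np.float64(27.5), np.float64(81.7))]
felt [164 136  25  36 421] [ 483.6 -442.7] [(np.float64(53.3), np.float64(156.6)), (np.float64(29.9), np.float64(75.1))]
white [492  73  17  70 787] [487.5  14.9] [(np.float64(91.3), np.float64(176.0)), (np.float64(16.3), np.float64(77.1))]
white [  0 188  20  35 395] [ 522.1 -713.2] [(np.float64(28.1), np.float64(81.7)), (np.float64(55.9), np.float64(-24.7))]
```

All three emergency items lie within their felt surrounds at the right heights. I'll check the tin and the jar once more, then hand in.

```bash
python3 - <<'E'
from meas import *
ms=camera_model('scene');i=camera('scene');mt=camera_model('top');t=camera('top')
ok=[]
for n,m,im in(('scene',ms,i),('top',mt,t)):
  for k,z,c0 in(('white',80,(451,205)),('tan',113,(461.5,126)),('green',113,(461.5,126))):
    for S,c,l in comps(masks(im)[k],25):
      p=plane(m,c,z)[0,:2]
      if np.hypot(*(p-c0))<15: print(n,k,S.tolist(),p.round(1)); ok.append(k)
if 'white' in ok and ('green' in ok or 'tan' in ok): print(hand_in())
E
```

```text
scene tan [274, 205, 19, 16, 150] [459.2 126.7]
scene green [277, 209, 12, 9, 69] [459.5 127.8]
top white [207, 210, 28, 29, 622] [451.1 204.1]
top green [253, 211, 13, 14, 116] [461.  127.5]
the job is handed in; nothing more can be done
None
```

The job is handed in at about 48 s of the 144 s, with the tin, jar, tape, tealight and matchbox in their wells by the final camera check; on the first grip I tipped the tin about 20° (it rocked back upright and never fell) and the wrist felt about 41 N, so whether that trips the 40 N pressing limit is up to the judging.

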